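# Clamp a roller blank in a leaf drill jig with its draw latch

## Task

Load the drill jig: gently lay (do not drop) the upright aluminium roller blank on its side in the jig's V, lengthwise along the V and sticking out about equally at both ends, let go of it, and swing the hinged leaf down onto it. Then hook the latch's wire bail over the lip of the keeper at the leaf's end, so that its bar drops in behind the lip, and press the red lever down past centre until it is fully home against the front of the jig. Do not knock or shift the oil can, the dark steel sleeve or the spanner lying about.

Things in the scene. Friction and masses are not known exactly. Their poses are not given: they have to be found in the camera images.
- jig: Leaf drill jig, fixed to the bench, place and yaw vary. Origin on the bench under the middle of its V; x from the latch side (near the robot) to the hinge side, y along the V, z up. In mm: base plate x -54 to 92, y +-65, z to 15; steel V-block x +-42, y +-22, z to 86.5; front plate with the latch x -54 to -42, y +-22, z to 88; hinge cheeks x 49 to 75, y +-33, z to 124.
- vee_seat (a point): Where the roller's centre lies when it rests in the 90 degree V and is centred: 90 mm above the jig's origin. Jig axes.
- leaf_hinge (a point): Middle of the leaf's hinge axis, which runs along jig y: at jig x 62, z 120 mm. Jig axes.
- leaf (a joint): Hinged leaf with a drill bush, rad: 0 = flat on a roller in the V (-0.06 with none), grows as it swings up and away from the robot to the stop at 1.9. Stiff hinge, stays where left, about 4 N at its end moves it. Out from the hinge: plate 56 wide, 14 thick to 82 mm, then a dark tongue 18 wide (y), 10 thick to 130 mm, its end turned up as the keeper lip.
- tongue (a point): Middle of the leaf's tongue, on the leaf 114 mm out from the hinge axis and 2 mm below it (leaf down: jig x -52, z 118). Axes parallel to the jig's when the leaf is down. The tongue is free on both sides for fingers.
- keeper (a point): Foot of the keeper lip, on the leaf: the lip's inner face meets the tongue's top (leaf down: jig x -62, z 123). Lip 6 mm thick towards -x, 18 wide, rises 12 above the tongue's top; behind it (+x) 42 mm of flat tongue, then the leaf's plate. Axes as tongue. The latched bail bar lies behind the lip on the tongue, its centre 4 mm in x and 4 mm in z from here.
- lever (a joint): Latch lever with red handle on the jig's front, rad: 0 = shut, handle straight down; grows as it swings out to the robot (1.57 level) and up, to 2.7. Light friction, stays where left. With the bail hooked it stiffens below about 0.95 rad (about 5 N at the handle), passes centre at 0.35, then snaps shut by itself.
- lever_pivot (a point): The lever's pivot on the jig, at jig x -66, y 0, z 94 mm; the lever turns about jig y. Jig axes.
- lever_press (a point): Middle of the outer face of the red handle, where one pushes to shut it. In the lever's own axes (as the jig's when shut) it lies 60 mm below and 8 mm in front (-x) of the pivot. Handle 22 mm wide, 10 thick, from 36 to 80 mm from the pivot.
- bail_pin (a point): Pin of the bail in the lever, 18 mm from the lever's pivot: at jig x = -66 - 18 sin(q - 0.112), z = 94 - 18 cos(q - 0.112) mm for lever angle q. Axes turn with the lever.
- bail_bar (a point): Middle of the crossbar of the latch's wire bail: a U of 8 mm round bar, 44 mm wide over its arms (along jig y), 28 inside, 49 mm from pin to bar, turning on its pin with slight friction (stiff spring: gives 2 mm when latched). At the start it leans out to the robot, off the keeper. Can be gripped across its arms; it passes either side of handle and tongue.
- roller: The work: solid aluminium roller blank, 46 mm in diameter, 150 mm long, about 0.7 kg, standing upright on the bench. Origin in the middle of the end face it stands on, z along its length. Either end may lie either way in the V.
- roller_center (a point): Centre of the roller, z along its length.
- oil_can: Bystander: steel oil can, 72 mm in diameter, 142 mm high, with a thin brass spout to 240 mm that bends 25 mm towards its x. Origin in the middle of its underside.
- sleeve: Bystander: dark steel sleeve standing, 62 mm in diameter, 52 mm high. Origin in the middle of its underside.
- spanner: Bystander: spanner 180 mm long lying along its x, under 20 mm high. Origin under its middle.
- parts_tray: Cardboard tray of turned parts, 170 by 300 mm, parts up to 95 mm high, fixed on the bench at the left. Origin in the middle of its underside.
Things that resemble listed ones, but are neither listed nor needed, are in the scene too. What is shaped like the jig but pink is not meant.

How it is judged:
On the way, in this order (a step that is already met when the one before it is completed fails the run):
1. the roller lies let go in the V, centred within 15 mm, the leaf still up (x of roller_center in the frame of vee_seat between -0.006 and 0.006 m and z of roller_center in the frame of vee_seat between -0.006 and 0.006 m and y of roller_center in the frame of vee_seat between -0.015 and 0.015 m and angle between the z axis of roller_center and the y axis of vee_seat, either way round below 0.08 rad and contact force between the fingers and roller below 0.5 N and value of joint leaf above 0.3 rad), for 0.2 s.
2. the leaf is down on the roller (x of roller_center in the frame of vee_seat between -0.006 and 0.006 m and z of roller_center in the frame of vee_seat between -0.006 and 0.006 m and y of roller_center in the frame of vee_seat between -0.015 and 0.015 m and angle between the z axis of roller_center and the y axis of vee_seat, either way round below 0.08 rad and value of joint leaf below 0.04 rad), for 0.2 s.
3. the bail's bar is behind the keeper lip and below its top, the lever still up (value of joint leaf below 0.04 rad and x of bail_bar in the frame of keeper between 0 and 0.03 m and z of bail_bar in the frame of keeper between 0 and 0.0105 m and value of joint lever above 0.5 rad), for 0.2 s.
4. the lever is shut with the bar seated behind the lip (value of joint leaf below 0.04 rad and x of bail_bar in the frame of keeper between 0 and 0.01 m and z of bail_bar in the frame of keeper between 0 and 0.008 m and value of joint lever below 0.06 rad), for 0.3 s.
At the end, for the whole second after the job is handed in: Roller at rest in the V (centre within 6 mm across and in height, 15 mm along, axis within 0.08 rad), leaf down on it (under 0.04 rad), bail bar seated behind the keeper lip (0 to 10 mm behind it, 0 to 8 mm above the tongue), lever shut (under 0.06 rad) (all of step 4 and x of roller_center in the frame of vee_seat between -0.006 and 0.006 m and z of roller_center in the frame of vee_seat between -0.006 and 0.006 m and y of roller_center in the frame of vee_seat between -0.015 and 0.015 m and angle between the z axis of roller_center and the y axis of vee_seat, either way round below 0.08 rad and linear speed of roller below 0.02 m/s and velocity of joint lever between -0.1 and 0.1 rad/s and velocity of joint leaf between -0.1 and 0.1 rad/s); the robot touches nothing.
It fails at once if the oil can is shifted more than 20 mm or tipped (distance of oil_can from where it was at the start of the episode above 0.02 m or angle between oil_can's own z axis and vertical above 0.25 rad).
It fails at once if the steel sleeve is shifted more than 20 mm or tipped (distance of sleeve from where it was at the start of the episode above 0.02 m or angle between sleeve's own z axis and vertical above 0.25 rad).
It fails at once if the spanner is shifted more than 20 mm or tipped (distance of spanner from where it was at the start of the episode above 0.02 m or angle between spanner's own z axis and vertical above 0.25 rad).
It fails at once if the roller is let fall or knocked over (faster than 0.5 m/s, a free drop of about 13 mm, while the fingers do not hold it) (linear speed of roller above 0.5 m/s and contact force between the fingers and roller below 0.5 N).
It also fails if it takes over 72 s, if anything falls off the work surface, if the arm or the gripper's body presses on something with over 40 N, if the wrist force passes 120 N, or if a joint passes its speed limit or range.

## Robot

A 6-joint arm with a two-finger parallel gripper is mounted at the origin on the work surface. World frame = base frame: x ahead of the robot, y to its left, z up, the work surface at z = 0. Lengths are in m, angles in rad, forces in N, time in s.
With the tool pointing down it reaches from about 0.375 to 0.9 m from the base axis. Payload 3.1 kg.
Tool frame: the origin (TCP) lies midway between the tips of the shut fingers; the grasp point (between the pads) lies robot.grip_point_offset behind it (robot.grip_point_offset is the distance from the TCP to the grasp point, in m); z points along the fingers, y is the direction in which the jaws open and shut (so a half turn about z gives the same grasp; the last joint's range is limited). The gripper opens to 87 mm and grips with 3 to 60 N. Pads are 19 mm wide; open, the fingers measure 117 mm over their backs; the gripper's body (75 mm by 190 mm) begins 51 mm behind the grasp point.
Start: joints at [-1.296, 0.527, 1.433, -0, 1.181, -0.178], TCP at [0.273, -0.562, 0.223] pointing down, gripper open.
Joint ranges: [-3.08, 3.08], [-0.75, 2.2], [0.22, 2.44], [-1.43, 4.57], [0, 2.65], [-2.85, 2.85]. Speed limits (rad/s): [2.79, 2.79, 3.14, 3.14, 3.14, 3.14].

## Interface

Orientations are given as a unit quaternion [x, y, z, w].
In Python, from rig import robot, cams, hand_in gives the robot as it stands. The module is installed in compiled form; this text tells all that it offers.
- The arm moves only by the tool send_rows, never from a script. Its argument "steps" is one flat list of numbers, 5 for each row, row after row: the finger opening in m, from 0 to 0.087, then the shift along the tool's x, y, z in m, then the turn about the tool's z in rad. A call has 1 to 8 rows; each row is the pose to reach, as a shift and turn from the pose measured when the call began, along the tool's axes at that moment; what a row does not reach only later rows make up. A row lasts 1/8 s, in which the tool goes at most 62.5 mm and 10.7 degrees, less where a joint would pass 70% of its speed; a pose out of reach is approached as far as the arm can. A call with a gripper value outside its range is refused whole. The fingers move at their own pace and stop on an object; "force" is the grip in N (left out, the last holds). Time passes only in rows, so rows that repeat a pose let the fingers close. It gives the time, the measured TCP pose, the force and the opening at its end, in the units of the state.
- robot.get_obs(): the state, without advancing time (a new reading comes with each control period).
- cams.camera(name): name is "scene" or "top" or "wrist"; returns a dict with "color" (480x640x3 uint8, red, green, blue), "range_z" (480x640 float32, m along the optical axis (not along the pixel's ray), 0 where there is no reading), "intrinsics" (3x3 intrinsics, pixels), "k1" (the pictures are not rectified: a ray, as slopes to the right and down, at radius r is drawn at 1 + k1 r^2 times it, then the intrinsics apply), "extrinsics" (4x4, takes a point from camera to world coordinates). Camera axes: x right, y down, z forward; pixel columns grow to the right and rows downward; lengths in m; the calibration is good to about 2 mm. A picture is of the moment at which its call begins.
- hand_in(): hands the job in, once; it reports no verdict.
The state is a dict: "time": time; "q": joint angles; "joint_velocities": joint speeds; "joint_torque": joint torques, N m; "position": TCP position; "tool_rot": TCP orientation; "ft_force": force on the tool from outside, world axes, zero at the start; "moment": the same for the moment, N m; "grip_width": finger opening in m.
Only numpy, scipy, OpenCV 4.12 (cv2) and the standard library are available. Lean on these libraries where they do the work, as an engineer would, in place of code of your own. Each camera call takes 0.05 s, during which the arm holds its last target.

## Working session

There is one attempt and no reset: what is moved stays moved. The work goes in short steps, Python scripts to look and compute and a tool call to move; the robot and the scene stay as the last step left them, time stands still between calls to the robot, and variables do not carry over. Pictures are saved under pics/ and viewed, and the job is handed in when it is done.

Besides the shell and the picture viewer there is one more tool, called after ">>>" as a command line: name --argument value ..., lists and objects as JSON in quotes. send_rows: Moves the arm, as the interface text tells. Its arguments: {"type":"object","properties":{"steps":{"type":"array","items":{"type":"number"}},"force":{"type":"number"}},"required":["steps"]}

```bash
ls; mkdir -p pics
python3 - <<'E'
from rig import robot,cams
import cv2,numpy as np
o=robot.get_obs(); print(o); print(robot.grip_point_offset)
for n in ["scene","top","wrist"]:
    c=cams.camera(n); cv2.imwrite(f"pics/{n}0.png",c["color"][:,:,::-1]); np.savez(f"{n}0.npz",**c); print(n,c["intrinsics"],c["k1"],c["extrinsics"])
E
```

```text
pics
{'time': 0.0, 'q': array([-1.29650353e+00,  5.28485536e-01,  1.43390384e+00,  7.98960112e-06,
        1.18138200e+00, -1.78495979e-01]), 'joint_velocities': array([-0.00172995, -0.00187117, -0.00120879,  0.00098663,  0.00154777,
        0.0016394 ]), 'joint_torque': array([-1.83269374e-03, -4.40053010e+01, -1.76592582e+01,  6.31045480e-02,
        5.83075185e-02, -1.68101919e-04]), 'position': array([ 0.27325149, -0.56128911,  0.22155924]), 'tool_rot': array([ 9.74481826e-01,  2.24463769e-01, -4.84687586e-05, -1.08828589e-03]), 'ft_force': array([-0.02643437, -0.33028304,  0.13934146]), 'moment': array([-0.01652452,  0.04842606, -0.02084853]), 'grip_width': 0.08694527724101629}
0.0187
scene [[518.86080712   0.         321.21897688]
 [  0.         518.86080712 240.37837379]
 [  0.           0.           1.        ]] -0.1197259933689931 [[-0.71306365  0.5630144  -0.41779781  1.21286762]
 [ 0.70109214  0.56992316 -0.42855268  0.69841624]
 [-0.00316868 -0.5985001  -0.80111646  1.31011424]
 [ 0.          0.          0.          1.        ]]
top [[556.6456799    0.         308.19564692]
 [  0.         556.6456799  239.45939763]
 [  0.           0.           1.        ]] -0.00355796268872183 [[ 0.02659042 -0.99789081  0.05921899  0.47774554]
 [-0.99959603 -0.02594764  0.01159706  0.04504669]
 [-0.01003601 -0.05950344 -0.99817765  1.71008724]
 [ 0.          0.          0.          1.        ]]
wrist [[330.42048578   0.         323.37961974]
 [  0.         330.42048578 240.73054436]
 [  0.           0.           1.        ]] -0.05577729260342939 [[ 4.37333294e-01 -8.61235877e-01 -2.58867446e-01  3.45140742e-01]
 [-8.99299372e-01 -4.18975733e-01 -1.25379321e-01 -5.26470107e-01]
 [-4.78008490e-04  2.87631883e-01 -9.57740921e-01  3.84536537e-01]
 [ 0.00000000e+00  0.00000000e+00  0.00000000e+00  1.00000000e+00]]
```

View pics/scene0.png

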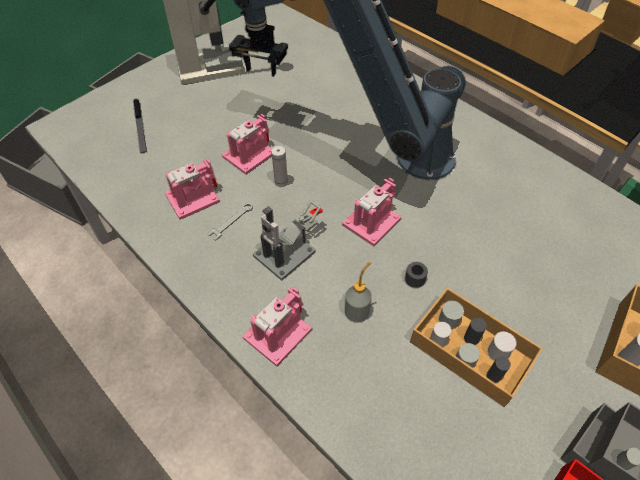

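View pics/top0.png

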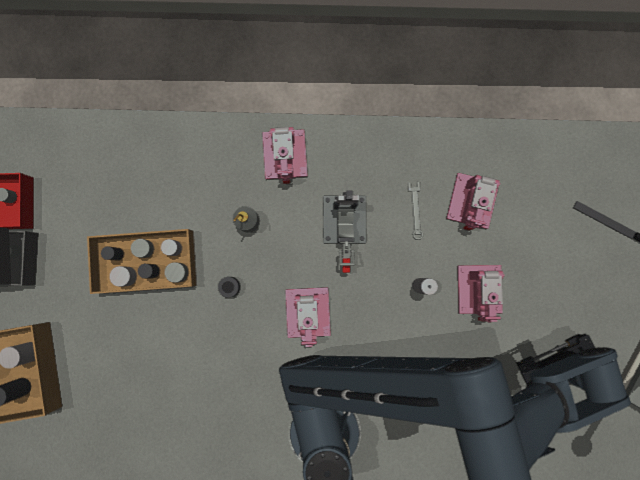

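View pics/wrist0.png

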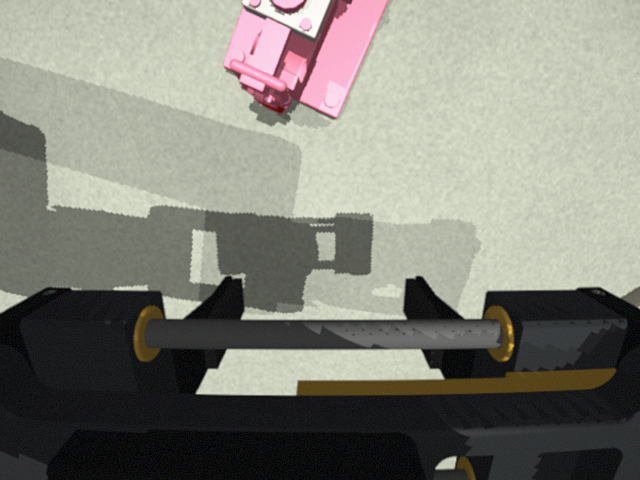

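Things I could mistake for the targets in the top image:
- **Roller:** the upright light cylinder at (427,287). Lookalikes are the tray parts at (140,247), (170,247), (120,276) and (175,272), the dark sleeve at (229,287), and the red-box part at (5,195).
- **Jig:** the grey one at (345,222). The pink ones at (285,150), (475,200), (483,290) and (308,315) aren't meant.

I'll check both choices in close crops.

```bash
cat > h.py <<'E'
import numpy as np,cv2
def load(n): return dict(np.load(n+".npz"))
def ray(c,u,v):
    K=c["intrinsics"]; x=(u-K[0,2])/K[0,0]; y=(v-K[1,2])/K[1,1]
    k=float(c["k1"]); a,b=x,y
    for _ in range(20):
        s=1+k*(a*a+b*b); a,b=x/s,y/s
    return np.array([a,b,1.0])
def atz(c,u,v,z):
    T=c["extrinsics"]; d=T[:3,:3]@ray(c,u,v); o=T[:3,3]; return o+d*(z-o[2])/d[2]
def atd(c,u,v):
    T=c["extrinsics"]; d=float(c["range_z"][int(round(v)),int(round(u))]); return T[:3,:3]@(ray(c,u,v)*d)+T[:3,3]
def proj(c,p):
    T=c["extrinsics"]; q=T[:3,:3].T@(np.asarray(p)-T[:3,3]); x,y=q[0]/q[2],q[1]/q[2]; s=1+float(c["k1"])*(x*x+y*y); K=c["intrinsics"]
    return np.array([K[0,0]*x*s+K[0,2],K[1,1]*y*s+K[1,2]])
def crop(c,u,v,w,h,f,name):
    im=c["color"][v:v+h,u:u+w,::-1]; cv2.imwrite("pics/"+name,cv2.resize(im,None,fx=f,fy=f,interpolation=cv2.INTER_CUBIC))
E
python3 - <<'E'
from h import *
t=load("top0"); crop(t,300,170,160,130,5,"c_top.png")
s=load("scene0"); crop(s,200,130,160,150,4,"c_scene.png")
for uv in [(427,287),(345,222),(229,287),(245,218),(350,270)]: print(uv,atd(t,*uv))
E
```

```text
(427, 287) [ 0.44611926 -0.27205656  0.14727941]
(345, 222) [ 0.6311142  -0.04417487  0.05306769]
(229, 287) [0.42834504 0.2963915  0.04921447]
(245, 218) [0.62653074 0.24320295 0.14676064]
(350, 270) [ 0.48875927 -0.06552148  0.00265106]
```

View pics/c_top.png

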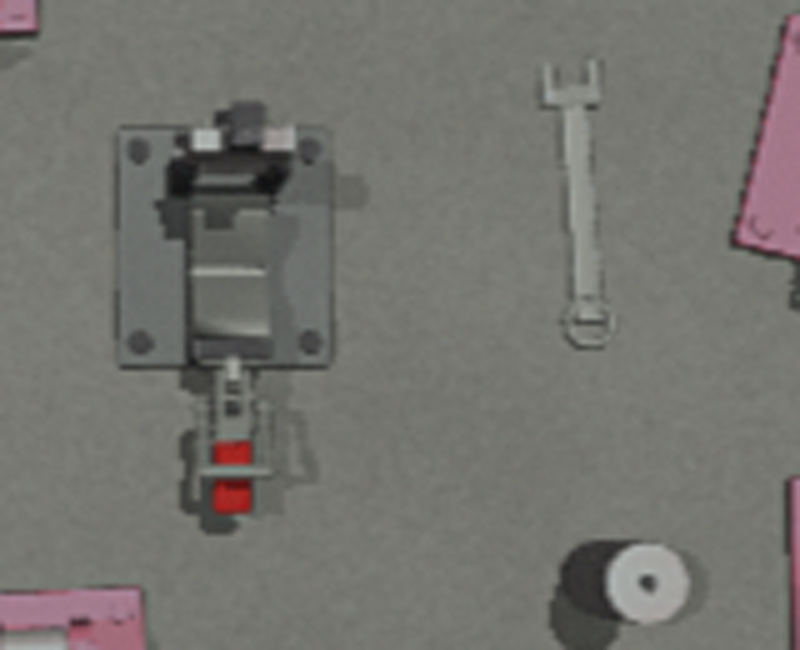

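View pics/c_scene.png

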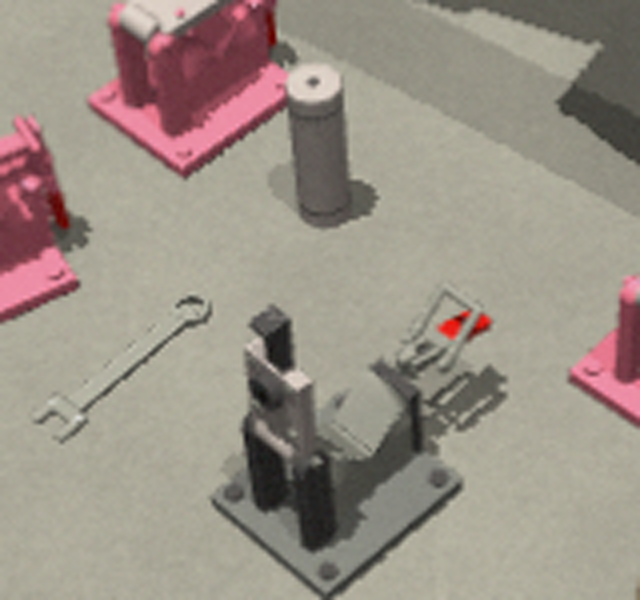

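The crops confirm both choices. The grey jig has its leaf up, with the red handle sticking out near top px (346,265) and the bail over it. The plain upright roller has its top at (429.6,286.5). Next I'll compute the poses.

Run:
```python
from h import *
t=load("top0"); s=load("scene0")
C=[(118,127),(331,127),(332,367),(119,367)]
L=[(92,65),(92,-65),(-54,-65),(-54,65)]
P=[atz(t,300+u/5-.4,170+v/5-.4,.015)[:2] for u,v in C]
def fit(P,L):
    P=np.array(P);L=np.array(L)/1000; a=L-L.mean(0);b=P-P.mean(0)
    th=np.arctan2((a[:,0]*b[:,1]-a[:,1]*b[:,0]).sum(),(a*b).sum())
    R=np.array([[np.cos(th),-np.sin(th)],[np.sin(th),np.cos(th)]]); o=P.mean(0)-R@L.mean(0)
    return o,th,(P-(L@R.T+o))*1000
print("top",fit(P,L))
# scene crop: corners (212,500) ,(327,597),(462,484)
C2=[(211,497),(327,592),(463,481)]; L2=[(92,-65),(92,65),(-54,65)]
P2=[atz(s,200+u/4-.375,130+v/4-.375,.015)[:2] for u,v in C2]
print("scene",fit(P2,L2))
print("roller top",atz(t,300+649/5-.4,170+583/5-.4,.150), "scene",atz(s,200+314/4-.4,130+85/4-.4,.150))
# depth-based top of roller
def cloud(c,u0,u1,v0,v1):
    return np.array([atd(c,u,v) for v in range(v0,v1) for u in range(u0,u1) if c["range_z"][v,u]>0])
p=cloud(t,415,445,272,302); q=p[(p[:,2]>.14)&(p[:,2]<.16)]; print("roller depth",len(q),(q.max(0)+q.min(0))/2,q.mean(0),q.max(0)-q.min(0))
p=cloud(s,265,295,140,190); q=p[(p[:,2]>.145)&(p[:,2]<.16)]; print("roller scene depth",len(q),(q.max(0)+q.min(0))/2,q.mean(0))
```

```text
top (array([ 0.62500109, -0.04526734]), np.float64(0.026310716037346214), array([[ 0.68916725,  0.27085472],
       [ 0.55894433, -0.16035834],
       [-0.64369589,  0.06705419],
       [-0.60441569, -0.17755057]]))
scene (array([ 0.62974802, -0.04484842]), np.float64(0.027196659636280717), array([[ 0.2452871 ,  1.46932249],
       [-2.01324068, -1.77141329],
       [ 1.76795358,  0.3020908 ]]))
roller top [ 0.44857612 -0.27815098  0.15      ] scene [ 0.4542569  -0.27652711  0.15      ]
roller depth 215 [ 0.44908276 -0.27779701  0.14966159] [ 0.44875281 -0.27722639  0.15012695] [0.04457142 0.04671889 0.01888654]
roller scene depth 121 [ 0.45156683 -0.27860263  0.15027693] [ 0.45478882 -0.27665844  0.15038839]
```

```bash
cat >> h.py <<'E'
from scipy.spatial.transform import Rotation as Ro
O=np.array([0.6265,-0.0452]); TH=0.0265
def jw(x,y,z):
    "jig mm -> world m"
    c,s=np.cos(TH),np.sin(TH); return np.array([O[0]+(c*x-s*y)/1000,O[1]+(s*x+c*y)/1000,z/1000])
def wj(p):
    c,s=np.cos(TH),np.sin(TH); d=(np.asarray(p)[:2]-O)*1000; return np.array([c*d[0]+s*d[1],-s*d[0]+c*d[1],p[2]*1000])
def state():
    from rig import robot; return robot.get_obs()
def plan(pts,yaw=None):
    o=state(); R=Ro.from_quat(o["tool_rot"]); M=R.as_matrix(); cy=np.arctan2(M[1,0],M[0,0])
    print("t",round(o["time"],2),"pos",o["position"].round(4),"jig",wj(o["position"]).round(1),"yaw",round(cy,4),"zaxis",M[:,2].round(4),"F",o["ft_force"].round(2),"w",round(o["grip_width"],4),"q",o["q"].round(3))
    for p in pts:
        d=M.T@(np.asarray(p)-o["position"]); t=0 if yaw is None else -((yaw-cy+np.pi)%(2*np.pi)-np.pi)
        print(d.round(4),round(t,4))
def snap(name):
    from rig import cams
    c=cams.camera(name); return c
E
python3 - <<'E'
from h import *
plan([(0.45,-0.2775,0.25),(0.45,-0.2775,0.121)],1.5973)
E
```

```text
t 0.15 pos [ 0.2733 -0.5615  0.2218] jig [-366.8 -506.7  221.8] yaw 0.4528 zaxis [-4.0e-04  1.6e-03 -1.0e+00] F [ 0.3  -0.65  0.21] w 0.0872 q [-1.297  0.528  1.434  0.     1.181 -0.178]
[ 0.2831 -0.1781 -0.0278] -1.1445
[ 0.2831 -0.1779  0.1012] -1.1445
```

>>> send_rows --steps '[0.087, 0.04, -0.026, -0.028, -0.16, 0.087, 0.09, -0.056, -0.028, -0.34, 0.087, 0.14, -0.088, -0.028, -0.52, 0.087, 0.19, -0.12, -0.028, -0.7, 0.087, 0.24, -0.15, -0.028, -0.87, 0.087, 0.283, -0.178, -0.028, -1.03, 0.087, 0.283, -0.178, -0.028, -1.1445, 0.087, 0.283, -0.178, -0.028, -1.1445]'

```text
time: 1.15
position: [0.4501, -0.2769, 0.25]
tool_rot: [0.698, 0.716, 0.0, -0.001]
ft_force: [0.4, 0.1, -0.7]
grip_width: 0.0864
```

Run:
```python
from h import *
c=snap("wrist"); np.savez("w1.npz",**c); cv2.imwrite("pics/w1.png",c["color"][:,:,::-1])
plan([(0.45,-0.2775,0.121)],1.5973)
print(proj(c,(0.45,-0.2775,0.15)))
```

```text
t 1.2 pos [ 0.4499 -0.2775  0.25  ] jig [-182.7 -227.5  250. ] yaw 1.5957 zaxis [-7.0e-04  1.7e-03 -1.0e+00] F [-0.75  0.54  0.65] w 0.0871 q [-7.650e-01  3.650e-01  1.639e+00  1.000e-03  1.139e+00 -7.900e-01]
[-2.00e-04  1.00e-04  1.29e-01] -0.0016
[322.42207692 242.02487431]
```

View pics/w1.png

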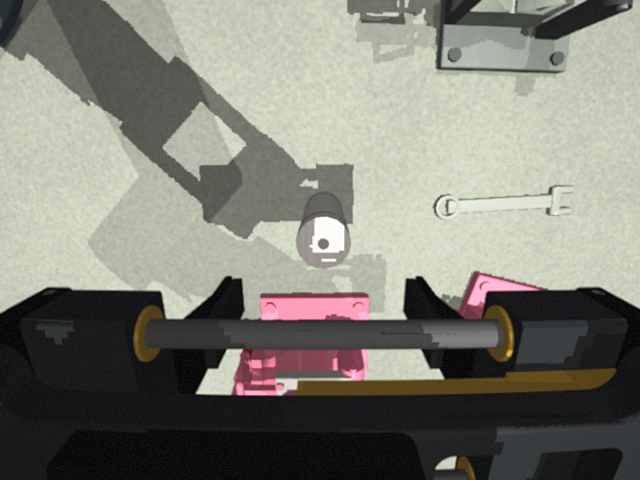

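The roller's top hole at (323,242) matches the prediction. I'll descend so the grip is 10 mm below the top.

>>> send_rows --steps '[0.087, 0, 0, 0.04, 0, 0.087, 0, 0, 0.085, 0, 0.087, 0, 0, 0.118, 0, 0.087, 0, 0, 0.129, 0, 0.046, 0, 0, 0.129, 0, 0.04, 0, 0, 0.129, 0, 0.04, 0, 0, 0.129, 0, 0.04, 0, 0, 0.129, 0]' --force 22

```text
time: 2.2
position: [0.4503, -0.2776, 0.1219]
tool_rot: [0.698, 0.716, 0.0, 0.0]
ft_force: [0.3, 0.2, -1.0]
grip_width: 0.055
```

>>> send_rows --steps '[0.04, 0, 0, 0, 0, 0.04, 0, 0, 0, 0, 0.04, 0, 0, -0.02, 0, 0.04, 0, 0, -0.04, 0, 0.04, 0, 0, -0.04, 0]'

```text
time: 2.82
position: [0.4505, -0.2778, 0.1621]
tool_rot: [0.698, 0.716, 0.0, 0.001]
ft_force: [0.7, -0.2, -7.0]
grip_width: 0.0454
```

Run:
```python
from h import *
for n in ("scene","wrist"):
    c=snap(n); np.savez(n+"2.npz",**c)
    if n=="scene": crop(c,220,90,160,150,4,"s2.png")
    else: cv2.imwrite("pics/w2.png",c["color"][:,:,::-1])
plan([jw(0,-80,250)],1.5973)
```

```text
t 2.92 pos [ 0.4495 -0.2768  0.1608] jig [-183.1 -226.8  160.8] yaw 1.5957 zaxis [-0.0011  0.0022 -1.    ] F [-0.41  0.58 -6.34] w 0.0455 q [-7.640e-01  4.850e-01  1.736e+00  1.000e-03  9.220e-01 -7.900e-01]
[ 0.1473  0.1828 -0.0891] -0.0016
```

View pics/s2.png

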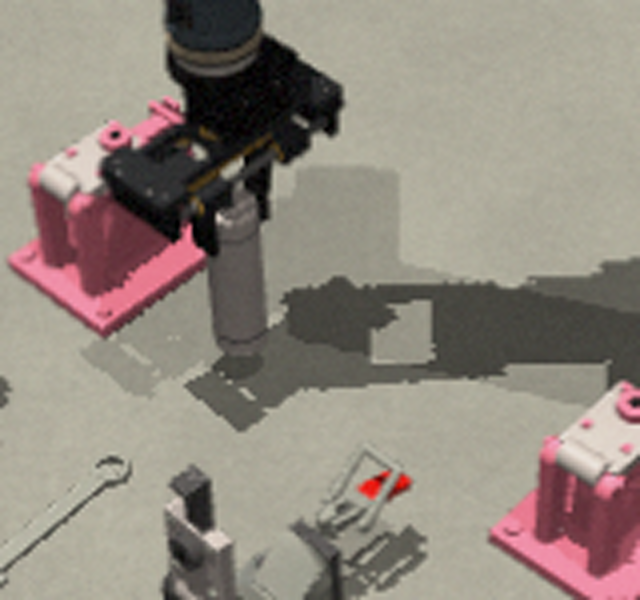

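View pics/w2.png

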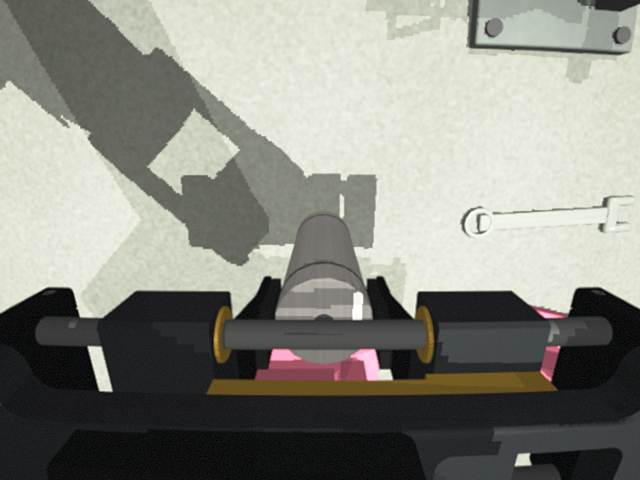

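Run:
```python
import numpy as np
def solve(y,z):
    # smallest theta so cylinder clears: V-edge condition axis height at y=-22 >= ..., if lower than that need more tilt
    for th in np.linspace(0.0,1.62,3000):
        s=np.sin(th);c=np.cos(th)
        # sample block end-face edges: points (x,-22,zv) with zv=57.5+|x|, and plane below at x=0
        ok=True
        xs=np.linspace(-23,23,47); zs=57.5+abs(xs)
        # axis: P + t*d, d=(0,-s,-c); 
        dy=-22-y; dz=zs-z
        t=dy*(-s)+dz*(-c)
        perp2=xs**2+ (dy**2+dz**2 - t**2)
        if ((perp2<22.9**2)&(t<140)).any(): ok=False
        # face x=0 below 57.5
        z0=np.linspace(0,57.5,40); t=dy*(-s)+(z0-z)*(-c); p2=dy**2+(z0-z)**2-t**2
        if ((p2<22.9**2)&(t<140)).any(): ok=False
        if ok:return th
    return None
for y,z in [(-46,190),(-30,192),(-20,192),(-10,192),(0,190),(10,188),(20,186),(30,184),(40,181),(48,175),(56,165),(63,153),(67,140),(67,125),(67,110),(66,100),(65,95),(65,90)]:
    th=solve(y,z)
    if th is None: print(y,z,None);continue
    s=(y+22)/np.sin(th) if th>.05 else 0
    print(y,z,"deg",round(np.degrees(th),1),"axis dist to edge plane",round(s,1))
```

```text
-46 190 deg 0.0 axis dist to edge plane 0
-30 192 deg 6.5 axis dist to edge plane -71.0
-20 192 deg 10.8 axis dist to edge plane 10.6
-10 192 deg 15.2 axis dist to edge plane 45.8
0 190 deg 19.8 axis dist to edge plane 64.9
10 188 deg 0.0 axis dist to edge plane 0
20 186 deg 0.0 axis dist to edge plane 0
30 184 deg 0.0 axis dist to edge plane 0
40 181 deg 0.0 axis dist to edge plane 0
48 175 deg 0.0 axis dist to edge plane 0
56 165 deg 0.0 axis dist to edge plane 0
63 153 deg 0.0 axis dist to edge plane 0
67 140 deg 0.0 axis dist to edge plane 0
67 125 deg 0.0 axis dist to edge plane 0
67 110 deg 0.0 axis dist to edge plane 0
66 100 deg 0.0 axis dist to edge plane 0
65 95 deg 0.0 axis dist to edge plane 0
65 90 deg 0.0 axis dist to edge plane 0
```

```bash
cat > pv.py <<'E'
import numpy as np
def solve(y,z,t0):
    for th in np.arange(max(0,t0-0.2),1.65,0.001):
        s=np.sin(th);c=np.cos(th); ok=True
        xs=np.linspace(-23,23,47); zs=57.5+abs(xs); dy=-22-y; dz=zs-z
        t=dy*(-s)+dz*(-c); perp2=xs**2+(dy**2+dz**2-t**2)
        a=(dz+ 0)*1.0; bad=((perp2<22.9**2)&(t<140)).any()
        z0=np.linspace(0,57.5,40); t=dy*(-s)+(z0-z)*(-c); p2=dy**2+(z0-z)**2-t**2
        bad|=((p2<22.9**2)&(t<140)).any()
        # axis must be above the edge: height of axis at y=-22
        if s>0.02 and y>-22+ -1: 
            if z-(y+22)*c/s < 57.5+10: bad=True
        if not bad:return th
th=0
for y,z in [(-46,190),(-30,192),(-20,192),(-10,192),(0,192),(10,190),(20,188),(30,186),(40,183),(48,177),(56,167),(64,153),(67,140),(67,125),(67,110),(67,100),(66,95),(65,90)]:
    th=solve(y,z,th)
    if th is None: print(y,z,None);break
    h=z-(y+22)/np.tan(th) if th>.02 else 0
    # contact t approx: projection of edge point
    t=(y+22)*np.sin(th)+(z-(h-23))*np.cos(th) if th>.02 else 0
    print(y,z,"deg",round(np.degrees(th),1),"axis z at y-22:",round(h,1),"contact dist from P",round(t,1), "top end y,z",round(y+10*np.sin(th)),round(z+10*np.cos(th)))
E
python3 pv.py
```

```text
-46 190 deg 0.0 axis z at y-22: 0 contact dist from P 0 top end y,z -46 200
-30 192 deg 6.5 axis z at y-22: 262.5 contact dist from P -48.1 top end y,z -29 202
-20 192 deg 10.8 axis z at y-22: 181.5 contact dist from P 33.2 top end y,z -18 202
-10 192 deg 15.2 axis z at y-22: 148.0 contact dist from P 67.8 top end y,z -7 202
0 192 deg 19.5 axis z at y-22: 130.0 contact dist from P 87.5 top end y,z 3 201
10 190 deg 24.1 axis z at y-22: 118.3 contact dist from P 99.5 top end y,z 14 199
20 188 deg 28.5 axis z at y-22: 110.8 contact dist from P 108.1 top end y,z 25 197
30 186 deg 32.9 axis z at y-22: 105.6 contact dist from P 115.1 top end y,z 35 194
40 183 deg 37.4 axis z at y-22: 101.8 contact dist from P 120.5 top end y,z 46 191
48 177 deg 41.8 axis z at y-22: 98.8 contact dist from P 122.1 top end y,z 55 184
56 167 deg 47.7 axis z at y-22: 96.1 contact dist from P 120.9 top end y,z 63 174
64 153 deg 55.3 axis z at y-22: 93.6 contact dist from P 117.6 top end y,z 72 159
67 140 deg 61.8 axis z at y-22: 92.2 contact dist from P 111.9 top end y,z 76 145
67 125 deg 69.2 axis z at y-22: 91.1 contact dist from P 103.4 top end y,z 76 129
67 110 deg 77.5 axis z at y-22: 90.3 contact dist from P 96.1 top end y,z 77 112
67 100 deg 83.6 axis z at y-22: 90.0 contact dist from P 92.1 top end y,z 77 101
66 95 deg 86.7 axis z at y-22: 90.0 contact dist from P 89.4 top end y,z 76 96
65 90 deg 90.0 axis z at y-22: 89.9 contact dist from P 87.0 top end y,z 75 90
```

>>> send_rows --steps '[0.04, 0.02, 0.02, -0.04, 0, 0.04, 0.05, 0.06, -0.07, 0, 0.04, 0.08, 0.1, -0.07, 0, 0.04, 0.11, 0.14, -0.07, 0, 0.04, 0.135, 0.17, -0.07, 0, 0.04, 0.147, 0.183, -0.07, 0, 0.04, 0.147, 0.183, -0.07, 0]'

```text
time: 3.8
position: [0.6282, -0.1245, 0.2291]
tool_rot: [0.698, 0.717, -0.001, -0.003]
ft_force: [-0.9, -1.1, -6.2]
grip_width: 0.0453
```

Run:
```python
from h import *
for n in ("wrist",):
    c=snap(n); np.savez(n+"3.npz",**c)
    cv2.imwrite("pics/w3.png",c["color"][:,:,::-1])
    for L in [(92,65),(92,-65),(-54,-65),(-54,65)]: print(L,proj(c,jw(*L,15)).round(1))
    for p in [(-42,22,86.5),(-42,-22,86.5),(42,22,86.5),(42,-22,86.5),(-29,22,86.5),(29,22,86.5),(-29,-22,86.5),(29,-22,86.5)]: print(p,proj(c,jw(*p)).round(1))
plan([jw(0,-80,250)],1.5973)
```

```text
(92, 65) [411.2  79.4]
(92, -65) [403.7 201.1]
(-54, -65) [277.1 200.9]
(-54, 65) [272.8  79. ]
(-42, 22, 86.5) [275.9 116.5]
(-42, -22, 86.5) [277.6 167.5]
(42, 22, 86.5) [371.8 116.5]
(42, -22, 86.5) [370.  167.5]
(-29, 22, 86.5) [290.7 116.4]
(29, 22, 86.5) [357.  116.4]
(-29, -22, 86.5) [291.9 167.4]
(29, -22, 86.5) [355.7 167.5]
t 3.85 pos [ 0.6274 -0.1256  0.2294] jig [ -1.2 -80.4 229.4] yaw 1.5965 zaxis [-0.0051  0.0021 -1.    ] F [-1.09 -0.66 -6.36] w 0.0458 q [-0.372  0.543  1.381  0.     1.223 -0.398]
[ 0.0004  0.0011 -0.0206] -0.0008
```

View pics/w3.png

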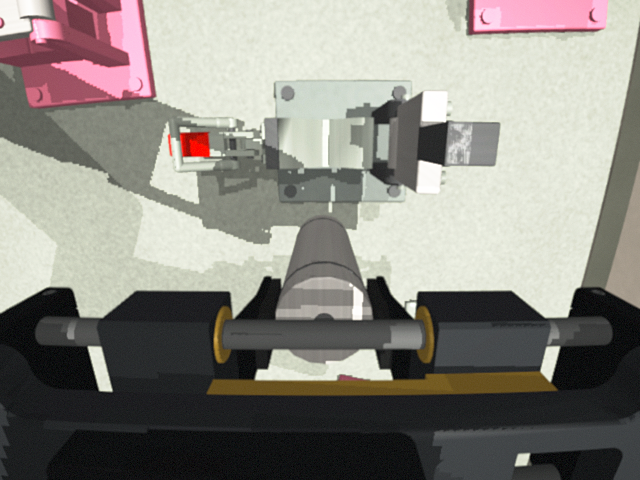

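Run:
```python
from h import *
c=load("wrist3"); crop(c,155,70,200,150,4,"c3a.png"); crop(c,260,70,160,150,5,"c3b.png")
for y in (20,-20): print(proj(c,jw(0,y,57.5)))
```

```text
[323.91319867 120.85800616]
[323.89008145 163.2419234 ]
```

View pics/c3b.png

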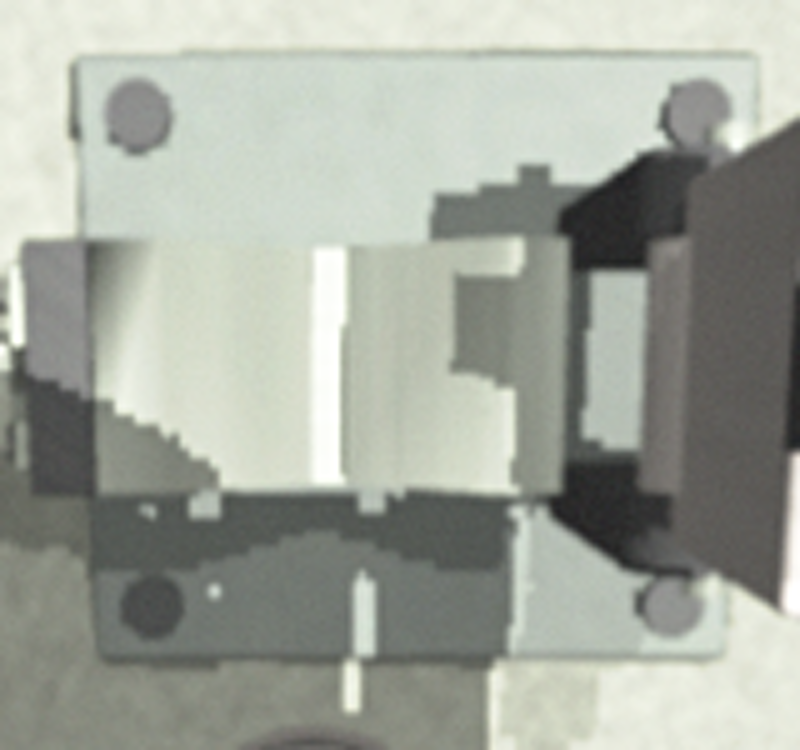

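View pics/c3a.png

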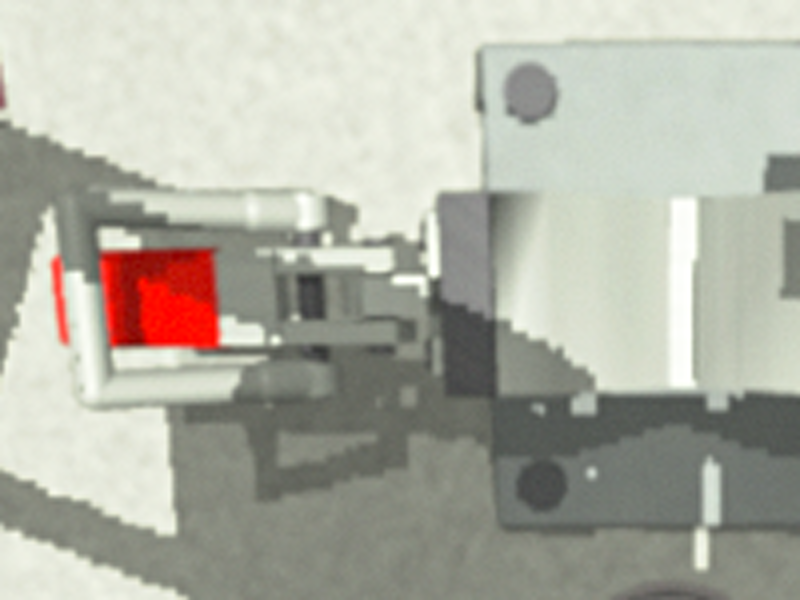

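```bash
sed -i 's/^O=.*/O=np.array([0.6285,-0.0458]);/; s/^O=\(.*\);$/O=\1; TH=0.0265/' h.py; grep -n "^O=" h.py
python3 - <<'E'
from h import *
plan([jw(0,y,z-18.7) for y,z in [(-60,192),(-46,190),(-30,192),(-20,192),(-10,192),(0,192)]],1.5973)
E
```

```text
19:O=np.array([0.6285,-0.0458]); TH=0.0265
t 3.85 pos [ 0.6274 -0.1256  0.2294] jig [ -3.2 -79.7 229.4] yaw 1.5965 zaxis [-0.0051  0.0021 -1.    ] F [-1.09 -0.66 -6.36] w 0.0458 q [-0.372  0.543  1.381  0.     1.223 -0.398]
[0.0196 0.0035 0.0561] -0.0008
[0.0336 0.0035 0.0581] -0.0008
[0.0496 0.0034 0.0562] -0.0008
[0.0596 0.0034 0.0562] -0.0008
[0.0696 0.0034 0.0562] -0.0008
[0.0796 0.0034 0.0563] -0.0008
```

>>> send_rows --steps '[0.04, 0.005, 0.0035, 0.02, 0, 0.04, 0.015, 0.0035, 0.045, 0, 0.04, 0.02, 0.0035, 0.058, 0, 0.04, 0.03, 0.0035, 0.058, 0, 0.04, 0.04, 0.0035, 0.057, 0, 0.04, 0.05, 0.0035, 0.056, 0, 0.04, 0.06, 0.0035, 0.056, 0, 0.04, 0.06, 0.0035, 0.056, 0]'

```text
time: 4.85
position: [0.6317, -0.0902, 0.1739]
tool_rot: [0.703, 0.711, -0.012, 0.012]
ft_force: [1.1, -61.4, -23.0]
grip_width: 0.0453
```

Run:
```python
from h import *
c=snap("scene"); crop(c,200,110,160,150,4,"s4.png"); c=snap("wrist"); cv2.imwrite("pics/w4.png",c["color"][:,:,::-1])
plan([jw(0,y,z-18.7) for y,z in [(-10,192),(0,192),(10,190),(20,188),(30,186),(40,184),(50,179),(60,166)]],1.5973)
```

```text
t 4.95 pos [ 0.6316 -0.0902  0.1738] jig [  1.9 -44.4 173.8] yaw 1.5816 zaxis [-2.000e-04 -3.320e-02 -9.994e-01] F [  1.28 -61.54 -22.44] w 0.0453 q [-0.301  0.598  1.449 -0.036  1.085 -0.295]
[ 0.0344 -0.0025 -0.0006] -0.0157
[ 0.0444 -0.0026 -0.001 ] -0.0157
[ 0.0545 -0.0028  0.0007] -0.0157
[ 0.0645 -0.0029  0.0024] -0.0157
[ 0.0746 -0.0031  0.004 ] -0.0157
[ 0.0846 -0.0033  0.0057] -0.0157
[ 0.0948 -0.0034  0.0104] -0.0157
[ 0.1052 -0.0036  0.023 ] -0.0157
```

View pics/s4.png

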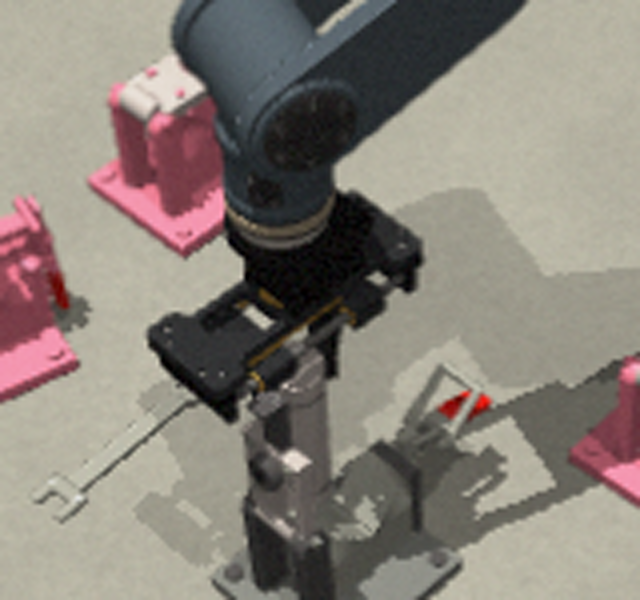

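View pics/w4.png

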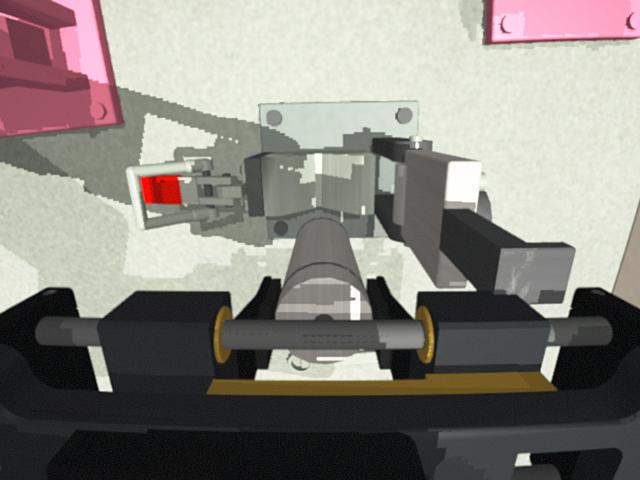

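Run:
```python
from h import *
o=state(); print(o)
c=snap("scene"); s=c
# depth map of tongue and gripper
crop(c,225,150,80,90,8,"s5.png")
```

```text
{'time': 4.95, 'q': array([-0.30127173,  0.59830551,  1.44873044, -0.03590514,  1.08520156,
       -0.29548165]), 'joint_velocities': array([-0.00139422,  0.00088358,  0.00084974,  0.0068643 ,  0.00131127,
       -0.00115332]), 'joint_torque': array([ 41.75361156, -60.22019148, -13.93898875,  10.89297295,
         3.44500802,  -3.16576794]), 'position': array([ 0.63161778, -0.09018255,  0.17379067]), 'tool_rot': array([ 0.7031739 ,  0.71082438, -0.01187618,  0.01158136]), 'ft_force': array([  1.27684373, -61.5418268 , -22.44342564]), 'moment': array([-6.95728018,  0.63541385, -3.1745643 ]), 'grip_width': 0.0452709352687542}
```

View pics/s5.png

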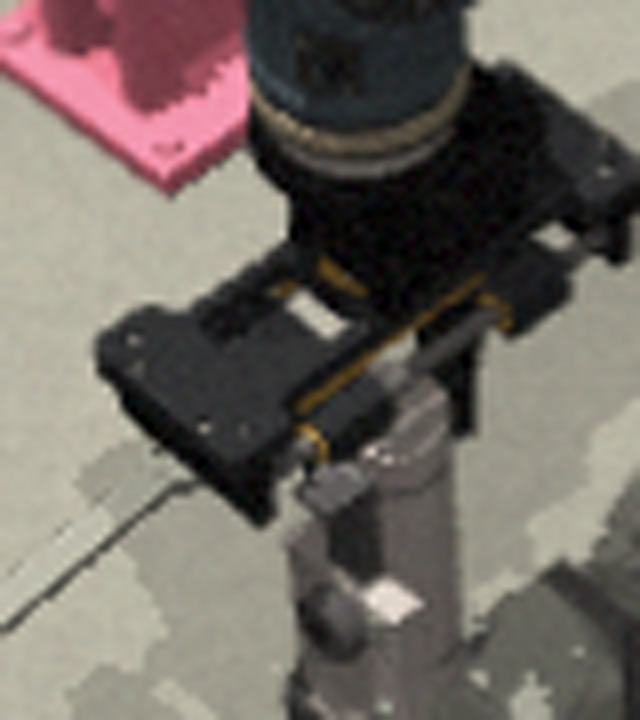

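The gripper's body has caught the upright leaf's tongue, and the roller is against the V-block's end face. I'll back off.

>>> send_rows --steps '[0.04, -0.005, 0, -0.002, 0, 0.04, -0.02, 0, -0.005, 0, 0.04, -0.04, 0, -0.01, 0, 0.04, -0.065, 0, -0.01, 0, 0.04, -0.065, 0, -0.01, 0]'

```text
time: 5.62
position: [0.6331, -0.1572, 0.1867]
tool_rot: [0.704, 0.71, -0.012, 0.013]
ft_force: [0.0, 1.2, -7.0]
grip_width: 0.0454
```

Run:
```python
from h import *
c=snap("scene"); np.savez("s6.npz",**c); crop(c,190,90,160,150,4,"s6.png"); c=snap("wrist"); cv2.imwrite("pics/w6.png",c["color"][:,:,::-1])
o=state(); print(o["moment"],o["ft_force"])
plan([jw(-50,-115,170),jw(-50,-115,125)],1.5973)
```

```text
[ 0.11022718 -0.09523006  0.02691539] [-0.06005737  0.23020816 -7.03778862]
t 5.72 pos [ 0.6322 -0.1547  0.1859] jig [   0.8 -109.   185.9] yaw 1.5813 zaxis [-5.000e-04 -3.220e-02 -9.995e-01] F [-0.06  0.23 -7.04] w 0.0456 q [-0.397  0.6    1.406 -0.033  1.125 -0.394]
[-0.0063 -0.0507  0.0162] -0.016
[-0.0049 -0.0506  0.0612] -0.016
```

View pics/s6.png

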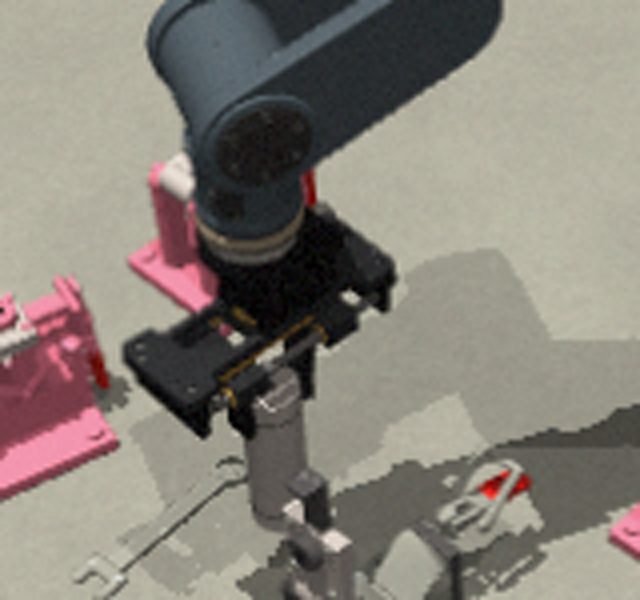

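View pics/w6.png

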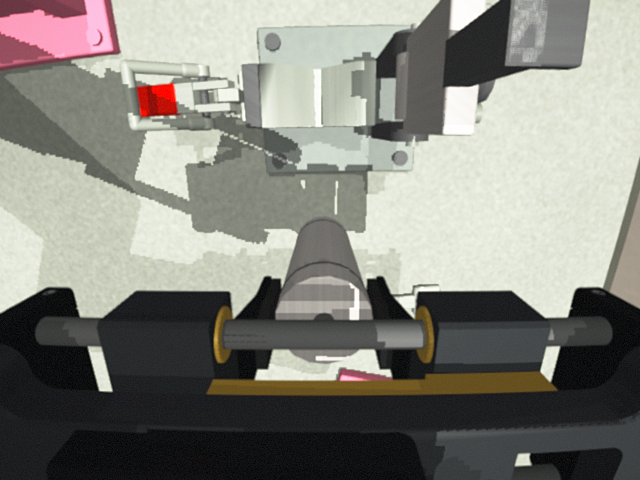

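The roller is still firmly held and upright; the tool kept a 1.8° tilt. I'll set it down here and regrip 9 mm nearer the fingertips, which lets the body clear the leaf.

>>> send_rows --steps '[0.04, -0.002, -0.02, 0.01, 0, 0.04, -0.005, -0.045, 0.02, 0, 0.04, -0.005, -0.05, 0.04, 0, 0.04, -0.005, -0.05, 0.055, 0, 0.04, -0.005, -0.05, 0.061, 0, 0.04, -0.005, -0.05, 0.063, 0, 0.04, -0.005, -0.05, 0.064, 0, 0.04, -0.005, -0.05, 0.064, 0]'

```text
time: 6.72
position: [0.5826, -0.1627, 0.1235]
tool_rot: [0.703, 0.711, -0.012, 0.012]
ft_force: [-3.2, -0.4, 3.8]
grip_width: 0.0456
```

Run:
```python
from h import *
plan([],1.5973)
```

```text
t 6.72 pos [ 0.5826 -0.1627  0.1235] jig [ -49.  -115.6  123.5] yaw 1.5816 zaxis [ 5.000e-04 -3.320e-02 -9.994e-01] F [-3.21 -0.41  3.8 ] w 0.0456 q [-0.442  0.622  1.579 -0.037  0.926 -0.43 ]
```

>>> send_rows --steps '[0.05, 0, 0, -0.001, 0, 0.056, 0, 0, -0.001, 0, 0.06, 0, 0, -0.001, 0, 0.06, 0, 0, -0.004, 0, 0.06, 0, 0, -0.007, 0, 0.06, 0, 0, -0.007, 0]'

```text
time: 7.48
position: [0.5829, -0.1625, 0.1309]
tool_rot: [0.703, 0.711, -0.011, 0.012]
ft_force: [0.4, 0.6, 0.4]
grip_width: 0.0604
```

Run:
```python
from h import *
c=snap("wrist"); np.savez("w7.npz",**c); cv2.imwrite("pics/w7.png",c["color"][:,:,::-1])
plan([])
```

```text
t 7.53 pos [ 0.5828 -0.1625  0.1307] jig [ -48.8 -115.4  130.7] yaw 1.5815 zaxis [ 0.0011 -0.0334 -0.9994] F [-0.16  0.12 -0.08] w 0.0601 q [-0.441  0.612  1.575 -0.037  0.94  -0.43 ]
```

View pics/w7.png

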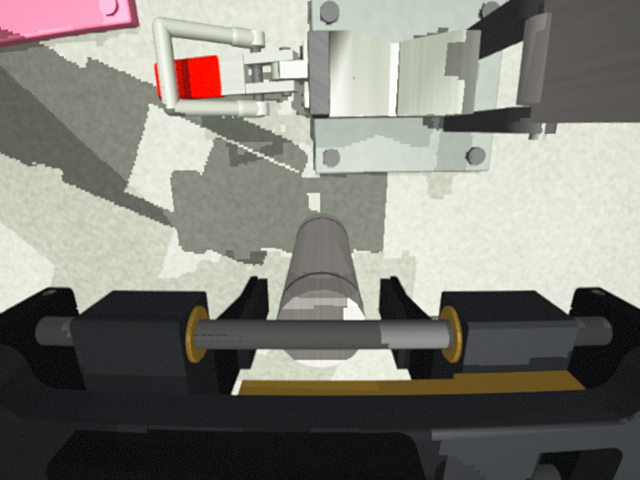

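>>> send_rows --steps '[0.04, 0, 0, 0, 0, 0.04, 0, 0, 0, 0, 0.04, 0, 0, 0, 0, 0.04, 0, 0, -0.01, 0, 0.04, 0, 0, -0.04, 0, 0.04, 0.0, 0, -0.07, 0, 0.04, 0, 0.0, -0.07, 0]' --force 14

```text
time: 8.4
position: [0.5842, -0.1605, 0.2026]
tool_rot: [0.703, 0.711, -0.01, 0.015]
ft_force: [-0.1, -0.5, -6.1]
grip_width: 0.0456
```

Run:
```python
from h import *
plan([jw(0,y,z-10) for y,z in [(-65,230),(-60,192),(-46,191),(-38,191),(-30,191)]],1.5973)
```

```text
t 8.4 pos [ 0.5842 -0.1605  0.2026] jig [ -47.3 -113.5  202.6] yaw 1.5815 zaxis [ 0.006  -0.0352 -0.9994] F [-0.05 -0.46 -6.07] w 0.0456 q [-0.437  0.519  1.515 -0.033  1.088 -0.433]
[ 0.0486  0.0467 -0.0189] -0.0158
[0.0549 0.0464 0.0189] -0.0158
[0.069  0.0461 0.0194] -0.0158
[0.077  0.046  0.0191] -0.0158
[0.085  0.0459 0.0189] -0.0158
```

>>> send_rows --steps '[0.04, 0.02, 0.02, -0.01, -0.016, 0.04, 0.04, 0.04, -0.01, -0.016, 0.04, 0.05, 0.0465, 0.0, -0.016, 0.04, 0.055, 0.0465, 0.017, -0.016, 0.04, 0.062, 0.0462, 0.019, -0.016, 0.04, 0.069, 0.0461, 0.019, -0.016, 0.04, 0.075, 0.046, 0.019, -0.016, 0.04, 0.081, 0.046, 0.019, -0.016]'

```text
time: 9.4
position: [0.6297, -0.0796, 0.1817]
tool_rot: [0.698, 0.716, -0.01, 0.015]
ft_force: [0.1, -0.2, -6.0]
grip_width: 0.0452
```

Run:
```python
from h import *
c=snap("scene"); np.savez("s8.npz",**c); crop(c,200,100,160,150,4,"s8.png"); c=snap("wrist"); cv2.imwrite("pics/w8.png",c["color"][:,:,::-1])
print(state()["moment"])
plan([jw(0,y,z-10) for y,z in [(-30,191),(-20,192),(-10,192),(0,192),(10,191)]],1.5973)
```

```text
[ 0.11519913 -0.08763622 -0.02580766]
t 9.5 pos [ 0.6296 -0.0791  0.1816] jig [  0.2 -33.3 181.6] yaw 1.5982 zaxis [ 0.0068 -0.0353 -0.9994] F [-0.34 -0.67 -6.28] w 0.0454 q [-0.285  0.582  1.457 -0.036  1.087 -0.296]
[ 0.0033 -0.0002  0.0005] 0.0009
[ 0.0133 -0.0002 -0.0009] 0.0009
[ 0.0233 -0.0001 -0.0012] 0.0009
[ 0.0333 -0.0001 -0.0016] 0.0009
[ 0.0433 -0.0001 -0.001 ] 0.0009
```

View pics/s8.png

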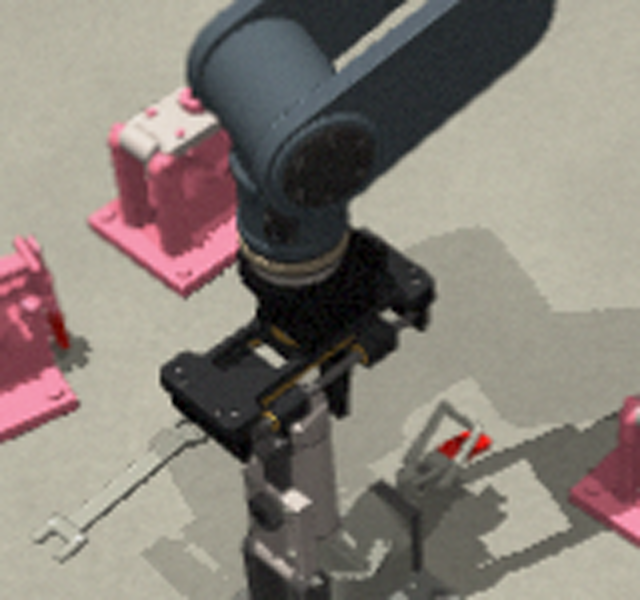

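View pics/w8.png

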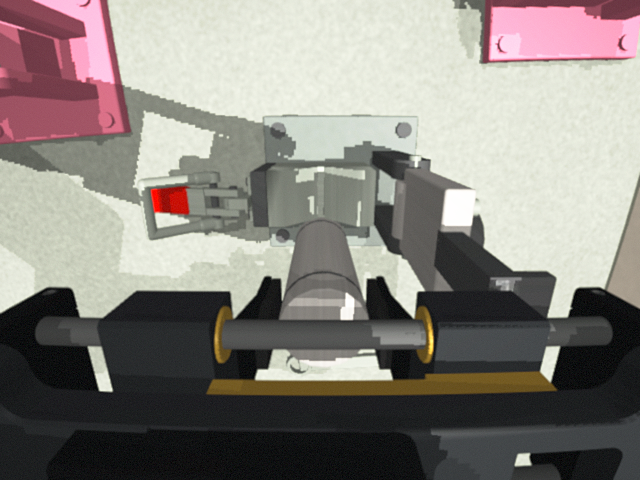

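>>> send_rows --steps '[0.04, 0.006, 0, 0, 0, 0.04, 0.013, 0, -0.001, 0, 0.04, 0.018, 0, -0.001, 0, 0.04, 0.023, 0, -0.001, 0]'

```text
time: 10.0
position: [0.629, -0.0559, 0.1819]
tool_rot: [0.697, 0.717, -0.01, 0.015]
ft_force: [-0.5, -0.9, -5.5]
grip_width: 0.0454
```

Run:
```python
from h import *
c=snap("scene"); np.savez("s9.npz",**c); crop(c,200,100,160,150,4,"s9.png"); c=snap("wrist"); cv2.imwrite("pics/w9.png",c["color"][:,:,::-1])
print(state()["moment"])
plan([jw(0,y,z-10) for y,z in [(0,192),(10,191),(20,190),(30,189)]],1.5973)
```

```text
[-0.22301519  0.01461555  0.00734804]
t 10.1 pos [ 0.6289 -0.0555  0.1818] jig [  0.2  -9.7 181.8] yaw 1.5988 zaxis [ 0.0069 -0.0353 -0.9994] F [-0.04 -1.81 -4.81] w 0.045 q [-0.249  0.578  1.464 -0.037  1.084 -0.26 ]
[ 0.0097 -0.0002 -0.0005] 0.0015
[ 0.0198 -0.0002  0.0001] 0.0015
[ 0.0298 -0.0001  0.0008] 0.0015
[ 0.0398 -0.0001  0.0014] 0.0015
```

View pics/s9.png

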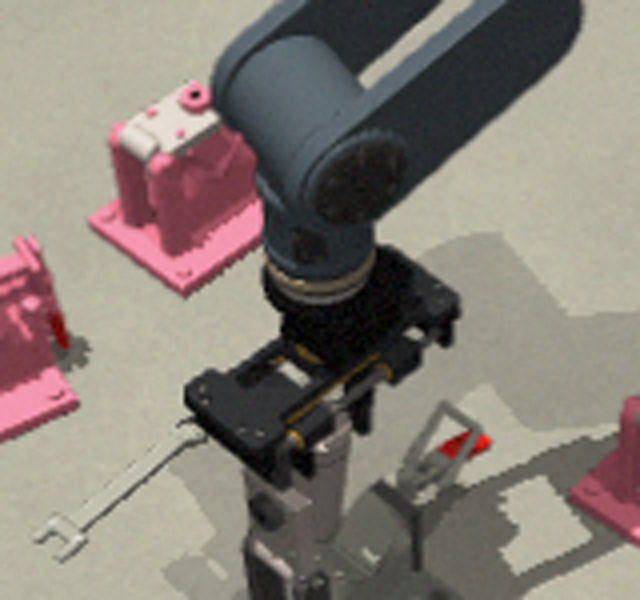

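View pics/w9.png

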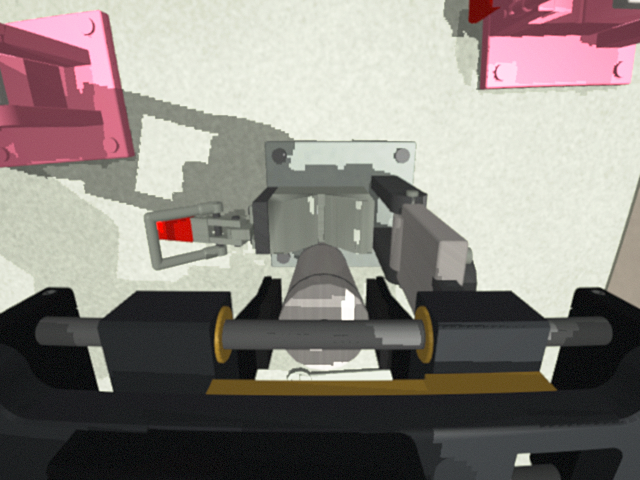

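Pivoting works with under 2 N. I'll continue along the arc.

>>> send_rows --steps '[0.04, 0.006, 0, 0, 0, 0.04, 0.013, 0, 0, 0, 0.04, 0.02, 0, 0.0, 0, 0.04, 0.027, 0, 0.001, 0, 0.04, 0.034, 0, 0.001, 0, 0.04, 0.042, 0, 0.002, 0, 0.04, 0.05, 0, 0.003, 0, 0.04, 0.05, 0, 0.003, 0]'

```text
time: 11.1
position: [0.6276, -0.0048, 0.1772]
tool_rot: [0.697, 0.717, -0.01, 0.015]
ft_force: [-0.1, -1.4, -3.6]
grip_width: 0.0446
```

Run:
```python
from h import *
c=snap("scene"); np.savez("s10.npz",**c); crop(c,200,100,160,150,4,"s10.png"); c=snap("wrist"); cv2.imwrite("pics/w10.png",c["color"][:,:,::-1])
print(state()["moment"])
plan([jw(0,y,z-10) for y,z in [(48,181),(56,169),(64,154),(69,140),(69,125)]],1.5973)
```

```text
[-0.18612646  0.09649225 -0.0758544 ]
t 11.2 pos [ 0.6277 -0.0055  0.1775] jig [  0.3  40.4 177.5] yaw 1.5991 zaxis [ 0.0074 -0.0353 -0.9993] F [-1.35 -1.4  -3.71] w 0.0447 q [-0.17   0.58   1.476 -0.038  1.073 -0.18 ]
[ 0.0079 -0.0003  0.0062] 0.0018
[ 0.0163 -0.0004  0.0179] 0.0018
[ 0.0248 -0.0005  0.0326] 0.0018
[ 0.0303 -0.0005  0.0465] 0.0018
[ 0.0309 -0.0006  0.0614] 0.0018
```

View pics/s10.png

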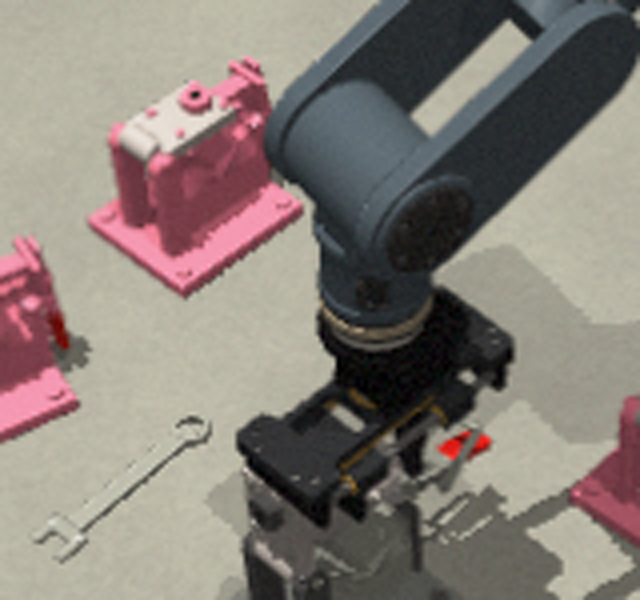

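View pics/w10.png

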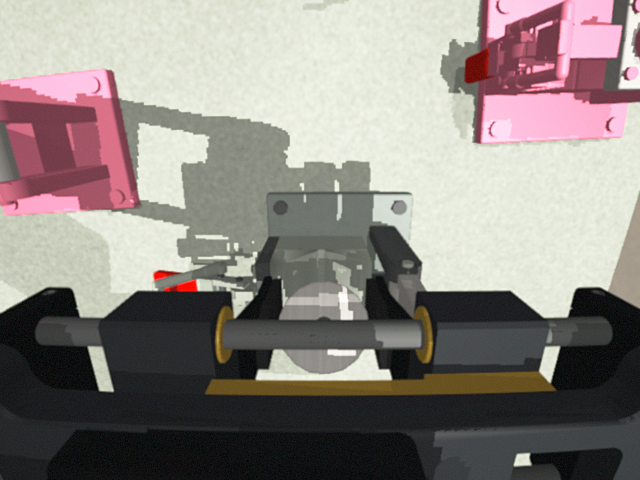

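>>> send_rows --steps '[0.04, 0.008, 0, 0.005, 0, 0.04, 0.016, 0, 0.015, 0, 0.04, 0.023, 0, 0.026, 0, 0.04, 0.029, 0, 0.038, 0, 0.04, 0.031, -0.0005, 0.05, 0, 0.04, 0.031, -0.0005, 0.061, 0, 0.04, 0.031, -0.0005, 0.061, 0]'

```text
time: 12.08
position: [0.6267, 0.0223, 0.1143]
tool_rot: [0.697, 0.717, -0.011, 0.015]
ft_force: [1.5, -3.7, -3.8]
grip_width: 0.0445
```

Run:
```python
from h import *
c=snap("scene"); np.savez("s11.npz",**c); crop(c,200,100,160,150,4,"s11.png"); c=snap("wrist"); cv2.imwrite("pics/w11.png",c["color"][:,:,::-1]); np.savez("w11.npz",**c)
print(state()["moment"])
plan([jw(0,y,z-10) for y,z in [(69,110),(68,100),(67,95),(66,90)]],1.5973)
```

```text
[-0.75026107 -0.17822566  0.08678314]
t 12.18 pos [0.6269 0.0219 0.115 ] jig [  0.2  67.7 115. ] yaw 1.5992 zaxis [ 0.0069 -0.0373 -0.9993] F [ 0.99 -4.14 -4.59] w 0.0447 q [-0.125  0.66   1.522 -0.044  0.948 -0.128]
[ 0.0018 -0.0002  0.015 ] 0.0019
[ 0.0012 -0.0003  0.025 ] 0.0019
[ 0.0004 -0.0003  0.03  ] 0.0019
[-0.0004 -0.0004  0.0351] 0.0019
```

View pics/s11.png

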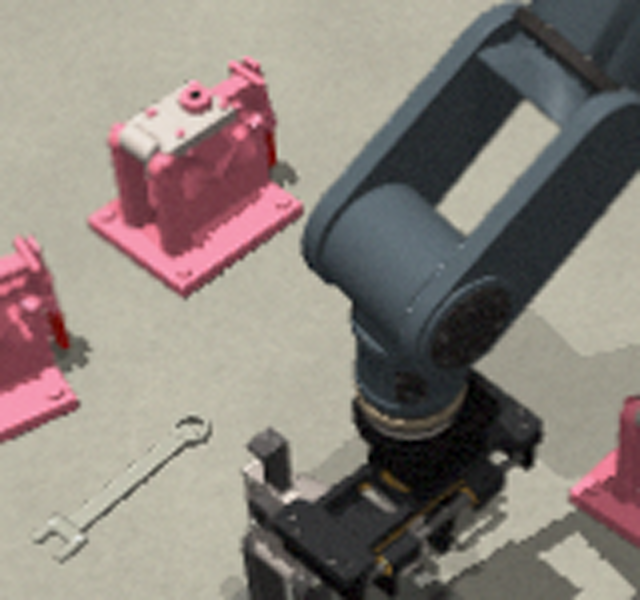

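View pics/w11.png

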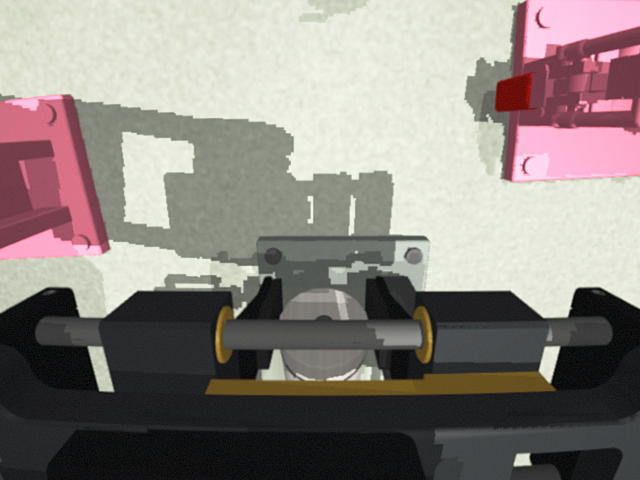

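>>> send_rows --steps '[0.04, 0.001, 0, 0.006, 0, 0.04, 0.002, 0, 0.013, 0, 0.04, 0.002, 0, 0.019, 0, 0.04, 0.002, 0, 0.025, 0, 0.04, 0.001, 0, 0.03, 0, 0.04, 0.001, 0, 0.03, 0]'

```text
time: 12.92
position: [0.627, 0.0219, 0.0846]
tool_rot: [0.697, 0.717, -0.011, 0.015]
ft_force: [0.2, 4.3, 0.5]
grip_width: 0.0446
```

Run:
```python
from h import *
c=snap("scene"); np.savez("s12.npz",**c); crop(c,200,120,160,150,4,"s12.png"); c=snap("wrist"); crop(c,160,200,320,240,2.5,"w12.png"); np.savez("w12.npz",**c)
print(state()["moment"])
plan([jw(0,y,z-10) for y,z in [(68,90),(68,88)]],1.5973)
```

```text
[ 0.52176731 -0.06819559 -0.00938666]
t 13.03 pos [0.627  0.0217 0.085 ] jig [ 0.3 67.6 85. ] yaw 1.5992 zaxis [ 0.0068 -0.0372 -0.9993] F [-0.6   3.66  1.42] w 0.0455 q [-0.125  0.702  1.539 -0.046  0.89  -0.125]
[ 0.0006 -0.0004  0.005 ] 0.0019
[ 0.0007 -0.0004  0.007 ] 0.0019
```

View pics/s12.png

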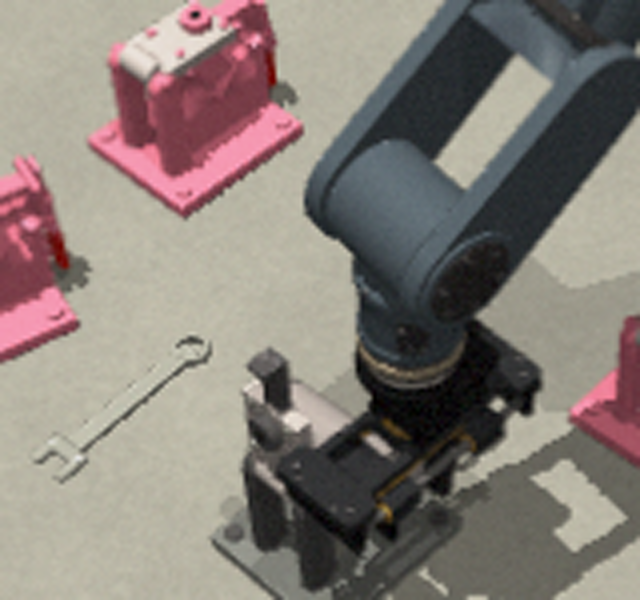

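View pics/w12.png

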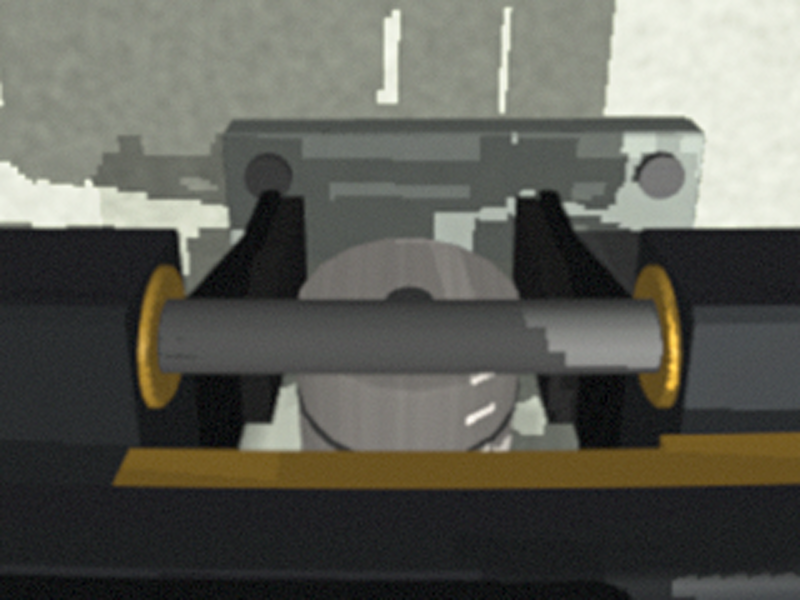

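>>> send_rows --steps '[0.04, 0.0, 0, 0.002, 0, 0.04, 0, 0, 0.004, 0, 0.04, 0, 0, 0.006, 0, 0.04, 0, 0, 0.006, 0]'

```text
time: 13.52
position: [0.6271, 0.0218, 0.0788]
tool_rot: [0.697, 0.717, -0.011, 0.015]
ft_force: [-0.5, 5.3, 1.7]
grip_width: 0.0445
```

Run:
```python
from h import *
c=snap("scene"); np.savez("s13.npz",**c); crop(c,230,170,100,100,6,"s13.png"); 
print(state()["moment"])
plan([jw(0,y,z-10) for y,z in [(68,90),(68,88)]],1.5973)
# roller end estimate from scene depth
```

```text
[ 0.77024856 -0.1182794   0.03411857]
t 13.57 pos [0.627  0.0218 0.0789] jig [ 0.3 67.6 78.9] yaw 1.5992 zaxis [ 0.0067 -0.0369 -0.9993] F [-0.03  5.16  0.77] w 0.0451 q [-0.125  0.711  1.542 -0.046  0.878 -0.124]
[ 0.0003 -0.0003 -0.0011] 0.0019
[ 0.0004 -0.0003  0.0009] 0.0019
```

View pics/s13.png

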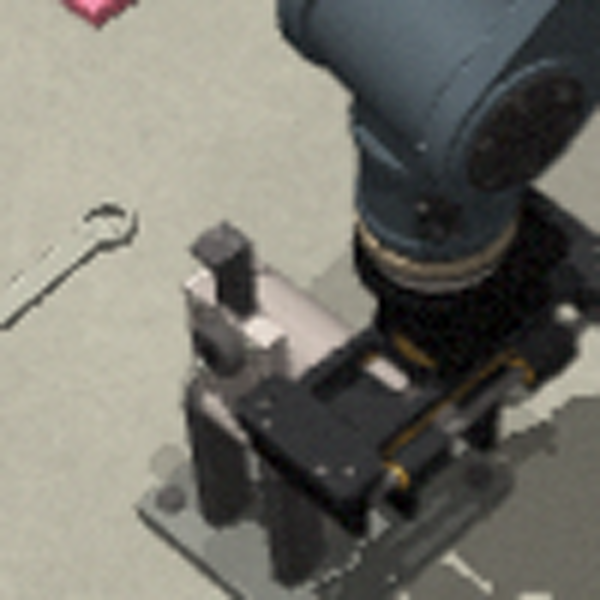

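Run:
```python
from h import *
c=snap("top"); np.savez("t14.npz",**c); crop(c,290,160,130,110,6,"t14.png")
s=load("s13")
for c,n in((c,"top"),(s,"scene")):
    v,u=np.mgrid[130:300,230:400] if n=="top" else np.mgrid[140:280,220:330]
    P=np.array([atd(c,a,b) for a,b in zip(u.ravel(),v.ravel())]); J=np.array([wj(p) for p in P])
    m=(abs(J[:,0])<20)&(J[:,1]>-100)&(J[:,1]<40)&(J[:,2]>95)&(J[:,2]<135)
    for y in range(-90,40,8):
        k=m&(abs(J[:,1]-y)<4)&(abs(J[:,0])<8)
        if k.sum(): print(n,y,k.sum(),J[k,2].max().round(1),np.median(J[k,2]).round(1))
```

```text
top -90 5 109.0 105.1
top -82 17 116.1 105.4
top -74 14 114.2 109.1
top -66 11 116.1 108.7
top -58 16 115.8 109.4
top -50 15 116.8 110.3
top -42 14 119.7 110.4
top -34 11 118.6 112.1
top -26 15 117.0 111.8
top -18 15 118.7 111.9
top -10 15 119.1 113.5
top -2 13 121.6 112.6
top 6 7 117.1 112.4
top 30 2 119.4 118.3
scene -90 1 100.7 100.7
scene -66 2 111.1 107.9
scene -58 8 111.2 107.3
scene -50 9 112.7 108.5
scene -42 12 114.9 110.7
scene -34 12 113.9 110.8
scene -26 9 116.1 110.6
scene -18 13 117.0 110.3
scene -10 8 116.0 113.9
scene -2 7 116.6 115.3
scene 22 5 116.6 114.0
scene 30 4 117.2 114.3
scene 38 6 126.0 117.3
```

View pics/t14.png

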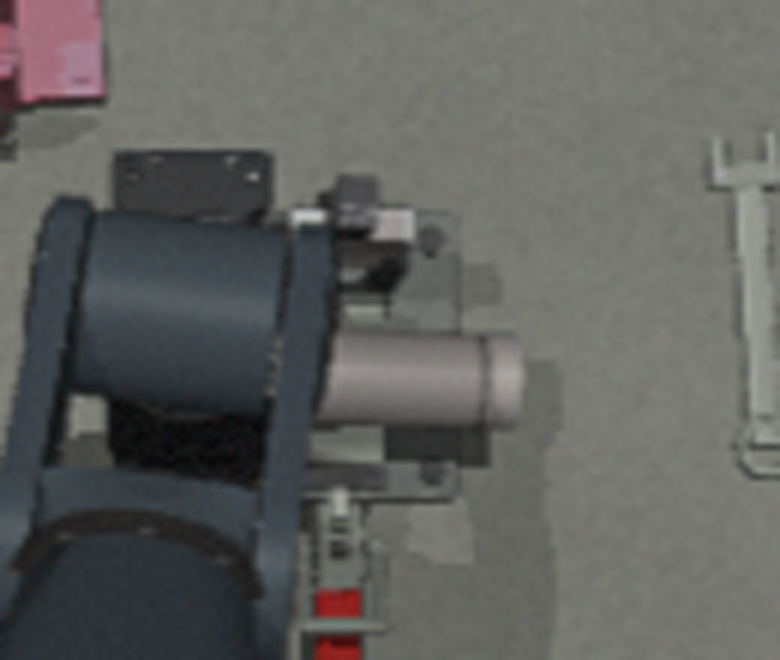

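Run:
```python
from h import *
c=load("t14"); 
for e in (521,525): print(wj(atz(c,290+e/6-.4,160+380/6-.4,.09)))
for v in (333,428): print(wj(atz(c,290+430/6,160+v/6-.4,.09)))
```

```text
[ -3.51425688 -88.00987149  90.        ]
[ -3.51576609 -89.95275344  90.        ]
[ 19.47924054 -45.09400834  90.        ]
[-26.88916676 -44.83265917  90.        ]
```

>>> send_rows --steps '[0.04, 0.0, 0, 0.002, 0, 0.04, 0, 0, 0.004, 0, 0.04, 0, 0, 0.006, 0, 0.04, 0, 0, 0.007, 0]'

```text
time: 14.12
position: [0.6264, 0.022, 0.0725]
tool_rot: [0.697, 0.717, -0.011, 0.015]
ft_force: [-2.6, 5.4, 7.7]
grip_width: 0.0448
```

```bash
cat > tilt.py <<'E'
from h import *
c=snap("top"); s=snap("scene"); np.savez("tL.npz",**c); np.savez("sL.npz",**s)
def hts(c,u0,u1,v0,v1):
    v,u=np.mgrid[v0:v1,u0:u1]
    J=np.array([wj(atd(c,a,b)) for a,b in zip(u.ravel(),v.ravel())])
    m=(abs(J[:,0])<8)&(J[:,1]>-70)&(J[:,1]<5)&(J[:,2]>95)&(J[:,2]<130)
    return J[m]
for n,J in (("top",hts(c,330,400,180,250)),("scene",hts(s,220,330,140,280))):
    if len(J)<10: print(n,"few");continue
    p=np.polyfit(J[:,1],J[:,2],1); print(n,len(J),"slope",p[0].round(4),"z at 0",p[1].round(1))
o=state(); print(o["moment"].round(2)); plan([])
E
python3 tilt.py
```

```text
top 132 slope -0.0146 z at 0 112.9
scene 91 slope 0.0076 z at 0 112.1
[0.81 0.21 0.05]
t 14.22 pos [0.6263 0.022  0.0724] jig [-0.4 67.8 72.4] yaw 1.5995 zaxis [ 0.0054 -0.0365 -0.9993] F [-2.78  4.76  5.7 ] w 0.0449 q [-0.125  0.72   1.545 -0.047  0.866 -0.124]
```

Run:
```python
from h import *
c=load("tL"); crop(c,330,190,70,60,10,"t15.png"); w=snap("wrist"); np.savez("w15.npz",**w); crop(w,200,200,240,200,3.3,"w15.png")
for y in (-75,-88): print(y,proj(c,jw(0,y,90)))
```

```text
-75 [371.96147741 221.73675501]
-88 [376.42124351 221.73321418]
```

View pics/t15.png

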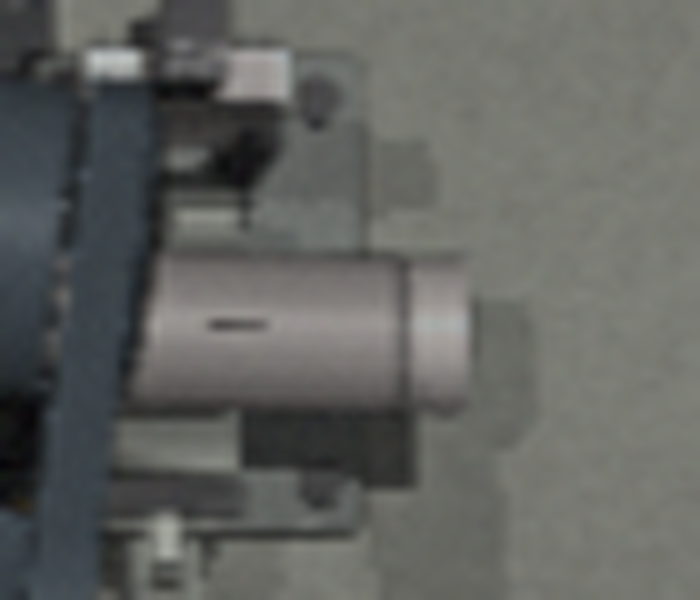

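View pics/w15.png

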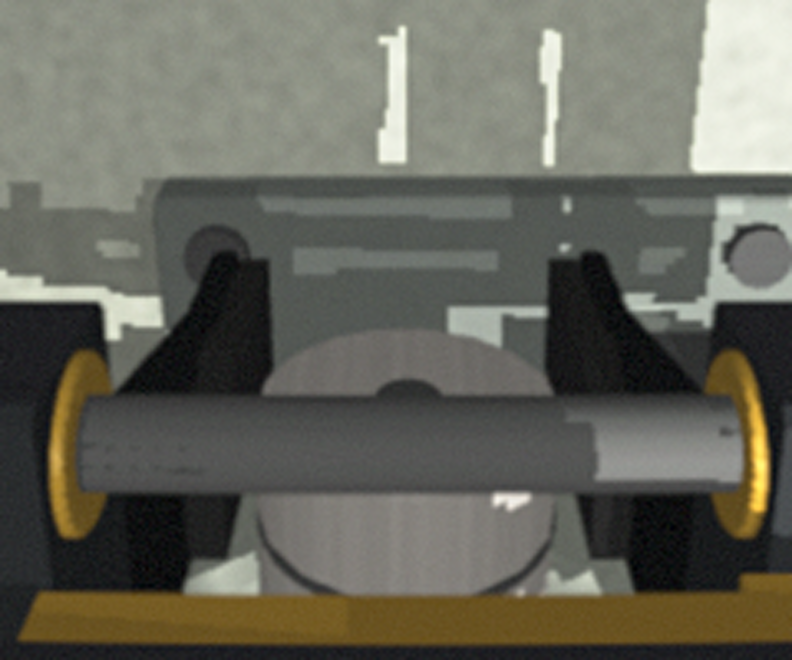

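>>> send_rows --steps '[0.04, 0.003, 0, -0.0015, 0, 0.04, 0.007, 0, -0.0015, 0, 0.04, 0.011, 0, -0.0015, 0, 0.04, 0.014, 0, -0.0015, 0, 0.04, 0.014, 0, -0.0015, 0, 0.04, 0.014, 0, -0.0015, 0]' --force 25

```text
time: 15.02
position: [0.6262, 0.0348, 0.0733]
tool_rot: [0.697, 0.717, -0.012, 0.015]
ft_force: [0.2, -4.9, -0.8]
grip_width: 0.0439
```

```bash
python3 tilt.py
python3 - <<'E'
from h import *
c=load("tL"); crop(c,330,190,70,60,10,"t16.png")
E
```

```text
top 134 slope 0.0039 z at 0 112.5
scene 94 slope -0.0048 z at 0 111.1
[-0.79 -0.13  0.17]
t 15.12 pos [0.6262 0.0353 0.0734] jig [-0.2 81.1 73.4] yaw 1.5994 zaxis [ 0.0058 -0.0373 -0.9993] F [ 0.49 -5.1  -1.1 ] w 0.0447 q [-0.104  0.719  1.543 -0.048  0.87  -0.102]
```

View pics/t16.png

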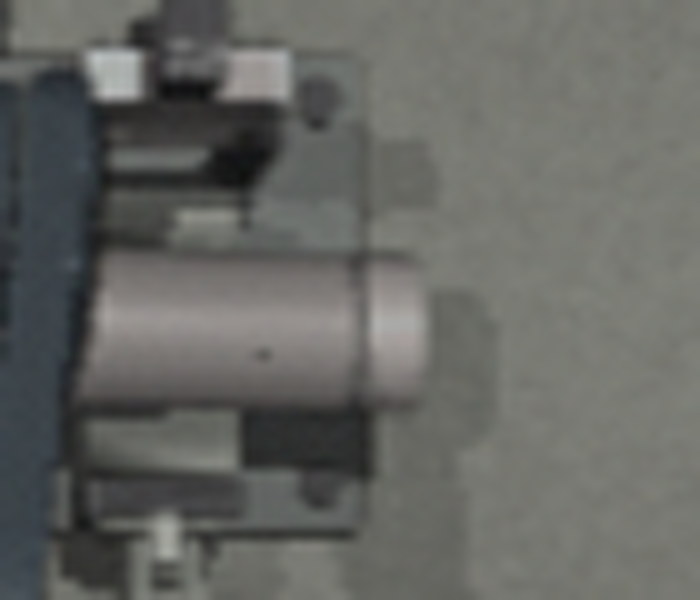

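>>> send_rows --steps '[0.047, 0, 0, 0, 0, 0.05, 0, 0, 0, 0, 0.06, 0, 0, 0, 0, 0.06, 0, 0, 0, 0, 0.06, 0.01, 0, 0, 0, 0.06, 0.015, 0, -0.03, 0, 0.06, 0.015, 0, -0.08, 0, 0.06, 0.015, 0, -0.13, 0]'

```text
time: 16.12
position: [0.6245, 0.0561, 0.2037]
tool_rot: [0.697, 0.717, -0.012, 0.014]
ft_force: [-0.4, -0.1, 0.5]
grip_width: 0.0602
```

```bash
python3 tilt.py
python3 - <<'E'
from h import *
c=load("tL"); crop(c,300,170,110,110,6,"t17.png")
w=snap("wrist"); np.savez("w17.npz",**w); cv2.imwrite("pics/w17.png",w["color"][:,:,::-1])
crop(load("sL"),220,160,120,110,6,"s17.png")
E
```

```text
top 132 slope -0.0276 z at 0 111.8
scene 33 slope -0.0546 z at 0 108.3
[ 0.01 -0.17  0.02]
t 16.23 pos [0.6291 0.056  0.2094] jig [  3.2 101.7 209.4] yaw 1.5997 zaxis [ 0.0191 -0.0377 -0.9991] F [0.82 0.32 0.04] w 0.0601 q [-0.07   0.545  1.442 -0.04   1.134 -0.083]
```

View pics/t17.png

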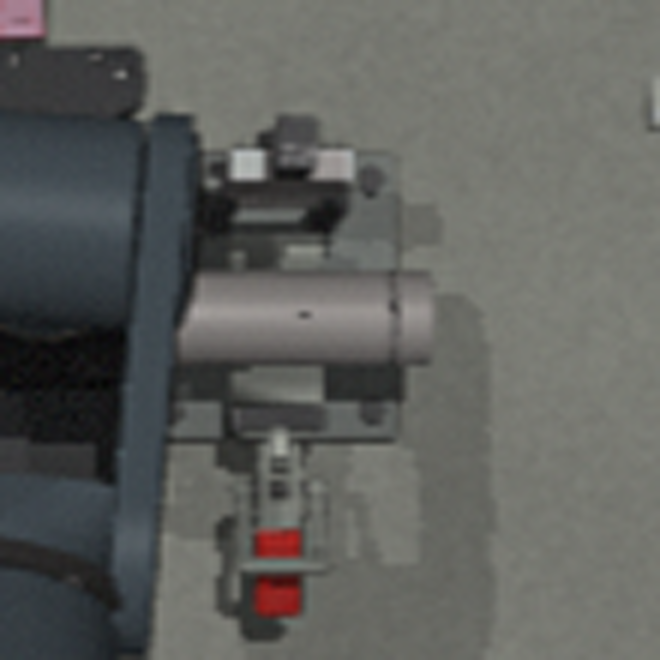

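View pics/w17.png

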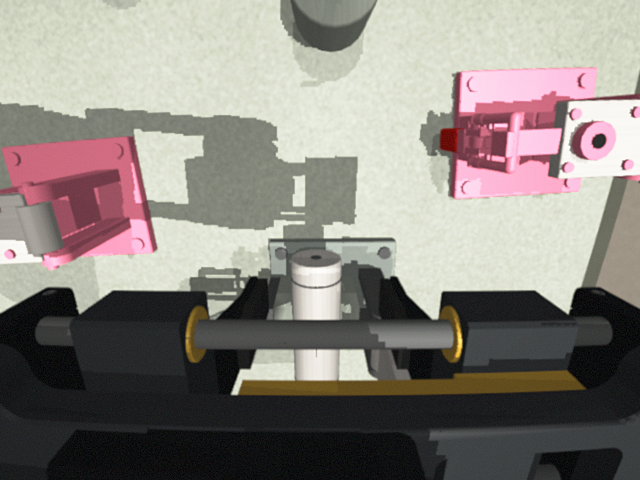

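View pics/s17.png

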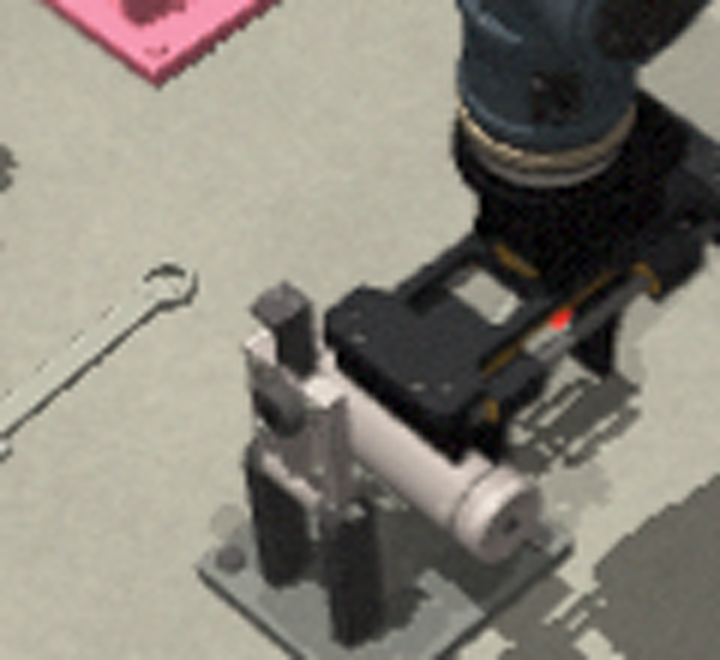

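The roller now lies in the V, released: its axis is at z≈89 mm, and its −y end at px (372,222) puts the centre about 1 mm off. Next I'll rise, turn so the jaws run along the V, and hover over the tongue.

Run:
```python
from h import *
plan([jw(60,60,300),jw(97,0,300)],np.pi+0.0265)
```

```text
t 16.27 pos [0.6271 0.0559 0.2063] jig [  1.3 101.7 206.3] yaw 1.5998 zaxis [ 0.0135 -0.0375 -0.9992] F [-0.86  0.37 -0.2 ] w 0.0602 q [-0.07   0.548  1.445 -0.04   1.133 -0.083]
[-0.0454  0.0597 -0.0913] -1.5683
[-0.1054  0.0965 -0.0886] -1.5683
```

>>> send_rows --steps '[0.04, 0, 0.0, -0.04, 0, 0.04, 0, 0, -0.09, -0.1, 0.04, -0.01, 0.01, -0.093, -0.28, 0.04, -0.03, 0.02, -0.093, -0.46, 0.04, -0.04, 0.03, -0.093, -0.64, 0.04, -0.06, 0.03, -0.092, -0.82, 0.04, -0.08, 0.03, -0.09, -1.0, 0.04, -0.1, 0.03, -0.09, -1.18]'

```text
time: 17.27
position: [0.6577, -0.0396, 0.2978]
tool_rot: [0.177, 0.984, -0.017, 0.008]
ft_force: [0.9, 0.0, -0.2]
grip_width: 0.0401
```

Run:
```python
from h import *
plan([jw(40,0,300)],np.pi+0.0265)
```

```text
t 17.27 pos [ 0.6577 -0.0396  0.2978] jig [ 29.4   5.4 297.8] yaw 2.7866 zaxis [ 0.009  -0.0362 -0.9993] F [ 0.94  0.04 -0.21] w 0.0401 q [-0.214  0.503  1.259 -0.034  1.363 -1.422]
[-0.0119 -0.0011 -0.0019] -0.3814
```

>>> send_rows --steps '[0.04, -0.005, 0, 0, -0.18, 0.04, -0.012, -0.001, 0, -0.36, 0.04, -0.012, -0.001, 0, -0.381]'

```text
time: 17.65
position: [0.6681, -0.0445, 0.296]
tool_rot: [-0.012, 1.0, -0.018, 0.003]
ft_force: [0.4, -0.2, -0.2]
grip_width: 0.0402
```

Run:
```python
from h import *
w=snap("wrist"); np.savez("w18.npz",**w); cv2.imwrite("pics/w18.png",w["color"][:,:,::-1])
s=snap("scene");np.savez("s18.npz",**s);crop(s,220,160,120,110,6,"s18.png")
plan([jw(97,0,300)],np.pi+.0265)
for p in [(0,75,113),(0,-75,113),(97,0,228),(62,0,120),(-66,0,94)]: print(p,proj(w,jw(*p)))
```

```text
t 17.75 pos [ 0.6679 -0.0442  0.2967] jig [ 39.4   0.5 296.7] yaw -3.1178 zaxis [ 0.0064 -0.0354 -0.9994] F [-0.44 -1.07 -0.16] w 0.0398 q [-0.217  0.521  1.23  -0.034  1.377 -1.806]
[-0.0576 -0.0005 -0.003 ] -0.0027
(0, 75, 113) [401.92193597 180.21323558]
(0, -75, 113) [257.60410839 179.86029196]
(97, 0, 228) [325.99201407 320.80893664]
(62, 0, 120) [328.95324458 239.09543591]
(-66, 0, 94) [329.7601931 114.0194349]
```

View pics/w18.png

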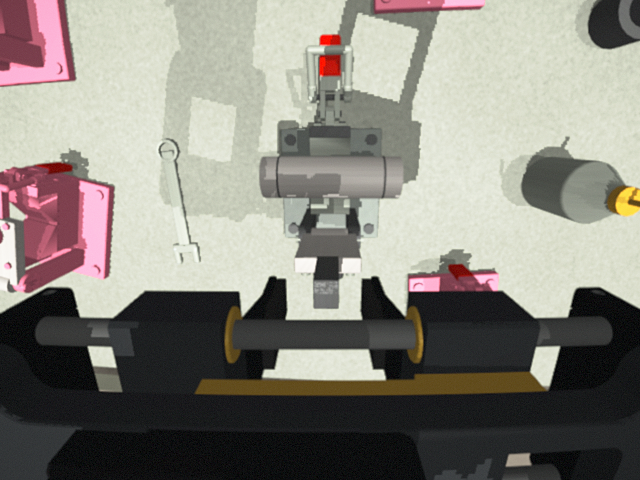

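View pics/s18.png

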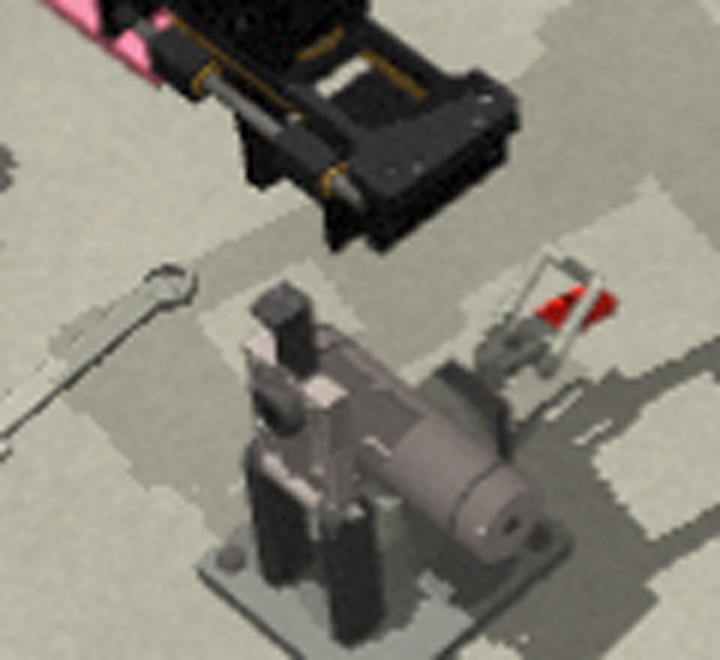

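Run:
```python
from h import *
plan([jw(97,0,290),jw(97,0,216)],np.pi+.0265)
w=load("w18");s=load("s18")
# top of tongue in scene depth cloud
v,u=np.mgrid[195:260,255:285]
J=np.array([wj(atd(s,a,b)) for a,b in zip(u.ravel(),v.ravel())])
m=(J[:,2]>205)&(J[:,2]<260)&(abs(J[:,1])<40)&(J[:,0]>40)
print(J[m].min(0),J[m].max(0),np.median(J[m],0))
```

```text
t 17.75 pos [ 0.6679 -0.0442  0.2967] jig [ 39.4   0.5 296.7] yaw -3.1178 zaxis [ 0.0064 -0.0354 -0.9994] F [-0.44 -1.07 -0.16] w 0.0398 q [-0.217  0.521  1.23  -0.034  1.377 -1.806]
[-0.0575 -0.0001  0.007 ] -0.0027
[-0.0571  0.0025  0.081 ] -0.0027
[ 53.11526708 -10.74988074 205.13153694] [ 76.95916349  21.72611494 253.1761109 ] [ 63.17767829   5.0028864  242.39994411]
```

```bash
python3 - <<'E'
from h import *
s=load("s18"); t=load("top0"); w=load("w18")
for c,n,r in((s,"scene",(180,260,245,300)),(t,"top0",(180,225,325,365)),(w,"w",(225,320,290,365))):
    v,u=np.mgrid[r[0]:r[1],r[2]:r[3]]
    J=np.array([wj(atd(c,a,b)) for a,b in zip(u.ravel(),v.ravel())])
    for lo,hi in((150,180),(180,200),(200,215),(215,230),(230,240),(240,246),(246,262)):
        m=(J[:,2]>lo)&(J[:,2]<hi)&(abs(J[:,1])<32)&(J[:,0]>35)&(J[:,0]<140)
        if m.sum()>2: print(n,lo,hi,m.sum(),"x",np.percentile(J[m,0],[5,50,95]).round(1),"y",np.percentile(J[m,1],[5,50,95]).round(1))
print(proj(w,jw(62,0,250)),proj(w,jw(104,0,243)),proj(w,jw(74,0,248)))
E
python3 - <<'E'
import sys; sys.path.insert(0,'.')
import os; os.chdir('.')
from h import *
crop(load("w18"),250,190,160,140,5,"w18c.png")
E
```

```text
scene 150 180 79 x [57.9 68.7 79.4] y [-20.8  17.4  29.3]
scene 180 200 115 x [57.3 68.6 79. ] y [-24.9   6.4  28. ]
scene 200 215 71 x [55.6 64.1 70.2] y [-20.3   5.6  24.6]
scene 215 230 17 x [53.7 62.6 64.7] y [-3.3  7.2  9.4]
scene 230 240 12 x [54.8 60.8 64.8] y [ 5.9  7.9 10. ]
scene 240 246 9 x [55.2 66.3 74.9] y [-7.1  7.6  8.5]
scene 246 262 47 x [55.9 65.3 75.5] y [-8.5  1.4 10. ]
top0 150 180 20 x [49.7 50.4 50.7] y [-22.7   1.   25. ]
top0 180 200 36 x [49.6 57.9 71. ] y [-23.9  10.5  25.8]
top0 200 215 68 x [48.8 56.9 65.6] y [-24.3   9.8  27.8]
top0 215 230 6 x [48.3 48.7 49.5] y [-7.4  0.3  7.8]
top0 246 262 61 x [48.1 58.5 69.2] y [-6.2  1.9  9.8]
w 150 180 545 x [52.9 53.3 53.7] y [-24.3   0.7  25.1]
w 180 200 510 x [52.5 52.9 71.3] y [-24.1   2.3  25.3]
w 200 215 889 x [52.5 58.  66.3] y [-24.9   1.7  25.9]
w 215 230 164 x [51.9 52.3 52.7] y [-7.6  0.4  8.2]
w 230 240 130 x [51.7 52.1 52.5] y [-7.8  0.1  8.2]
w 240 246 75 x [51.6 52.  52.4] y [-7.3  0.4  8.2]
w 246 262 807 x [51.9 61.7 72.4] y [-7.7  0.   8.3]
[325.07816125 292.96516639] [325.40597831 339.31660186] [325.17791799 307.02525715]
```

View pics/w18c.png

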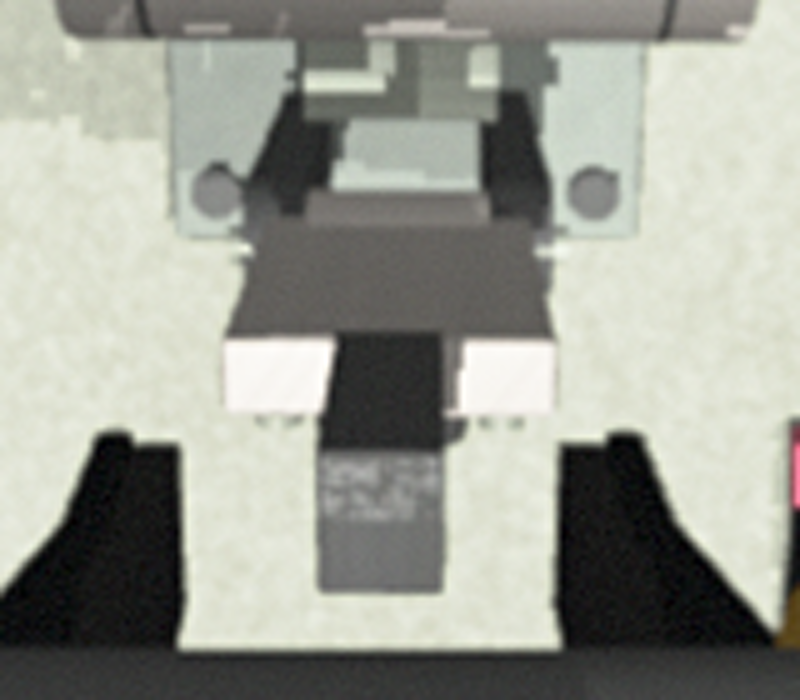

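Run:
```python
from h import *
plan([jw(60,0,290),jw(60,0,222)],np.pi+.0265)
```

```text
t 17.75 pos [ 0.6679 -0.0442  0.2967] jig [ 39.4   0.5 296.7] yaw -3.1178 zaxis [ 0.0064 -0.0354 -0.9994] F [-0.44 -1.07 -0.16] w 0.0398 q [-0.217  0.521  1.23  -0.034  1.377 -1.806]
[-0.0205 -0.0002  0.0068] -0.0027
[-0.0202  0.0022  0.0748] -0.0027
```

>>> send_rows --steps '[0.045, -0.0205, 0, 0.005, 0, 0.045, -0.0205, 0.001, 0.025, 0, 0.045, -0.0205, 0.002, 0.05, 0, 0.045, -0.0205, 0.002, 0.07, 0, 0.045, -0.0205, 0.002, 0.075, 0, 0.01, -0.0205, 0.002, 0.075, 0, 0.01, -0.0205, 0.002, 0.075, 0, 0.01, -0.0205, 0.002, 0.075, 0]' --force 15

```text
time: 18.75
position: [0.6893, -0.0444, 0.2229]
tool_rot: [-0.012, 1.0, -0.018, 0.004]
ft_force: [0.3, 0.7, 0.1]
grip_width: 0.0227
```

Run:
```python
from h import *
w=snap("wrist"); np.savez("w19.npz",**w); crop(w,200,150,240,200,3.3,"w19.png")
pts=[]
for th in (1.5,1.4,1.3,1.2,1.1,1.0,.9,.8):
    pts.append(jw(62-114*np.cos(th)-2*np.sin(th),0,120+114*np.sin(th)-2*np.cos(th)-12))
plan(pts,np.pi+.0265)
```

```text
t 18.8 pos [ 0.6892 -0.0444  0.2227] jig [ 6.070e+01 -2.000e-01  2.227e+02] yaw -3.118 zaxis [ 0.0079 -0.0357 -0.9993] F [-0.06  0.07  0.4 ] w 0.019 q [-0.211  0.615  1.261 -0.035  1.251 -1.794]
[0.0088 0.0003 0.0011] -0.0029
[0.0201 0.0003 0.0026] -0.0029
[0.0312 0.0003 0.0052] -0.0029
[0.042  0.0004 0.0089] -0.0029
[0.0523 0.0006 0.0137] -0.0029
[0.0622 0.0008 0.0194] -0.0029
[0.0714 0.001  0.0262] -0.0029
[0.0798 0.0012 0.0338] -0.0029
```

View pics/w19.png

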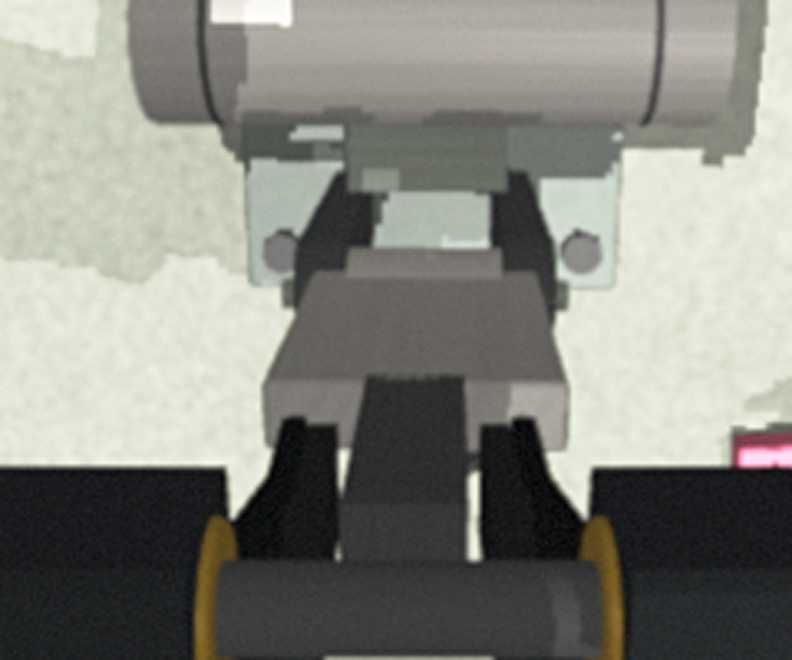

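The fingers straddle the tongue. I'll hold for one row, then swing along the arc.

>>> send_rows --steps '[0.01, 0, 0, 0, 0, 0.01, 0.009, 0, 0.001, 0, 0.01, 0.02, 0, 0.0025, 0, 0.01, 0.031, 0, 0.005, 0, 0.01, 0.042, 0, 0.009, 0, 0.01, 0.052, 0.0005, 0.0135, 0, 0.01, 0.062, 0.001, 0.0195, 0, 0.01, 0.071, 0.001, 0.026, 0]'

```text
time: 19.8
position: [0.6177, -0.0465, 0.1963]
tool_rot: [-0.012, 1.0, -0.018, 0.004]
ft_force: [3.0, -1.4, 2.3]
grip_width: 0.0179
```

Run:
```python
from h import *
s=snap("scene"); crop(s,220,160,120,110,6,"s20.png")
pts=[]
for th in (.8,.7,.6,.5,.4,.3,.2,.1,0,-.03):
    pts.append(jw(62-114*np.cos(th)-2*np.sin(th),0,120+114*np.sin(th)-2*np.cos(th)-12))
plan(pts,np.pi+.0265)
```

```text
t 19.85 pos [ 0.6156 -0.0465  0.1947] jig [-12.9  -0.4 194.7] yaw -3.1178 zaxis [ 0.0038 -0.0364 -0.9993] F [ 1.23 -3.97 -0.23] w 0.0184 q [-0.239  0.546  1.486 -0.039  1.097 -1.816]
[0.006  0.0006 0.0063] -0.0027
[0.0136 0.0009 0.0147] -0.0027
[0.0204 0.0012 0.0239] -0.0027
[0.0262 0.0015 0.0337] -0.0027
[0.031  0.0019 0.044 ] -0.0027
[0.0348 0.0023 0.0548] -0.0027
[0.0374 0.0027 0.0659] -0.0027
[0.039  0.0031 0.0771] -0.0027
[0.0394 0.0035 0.0885] -0.0027
[0.0393 0.0036 0.0919] -0.0027
```

View pics/s20.png

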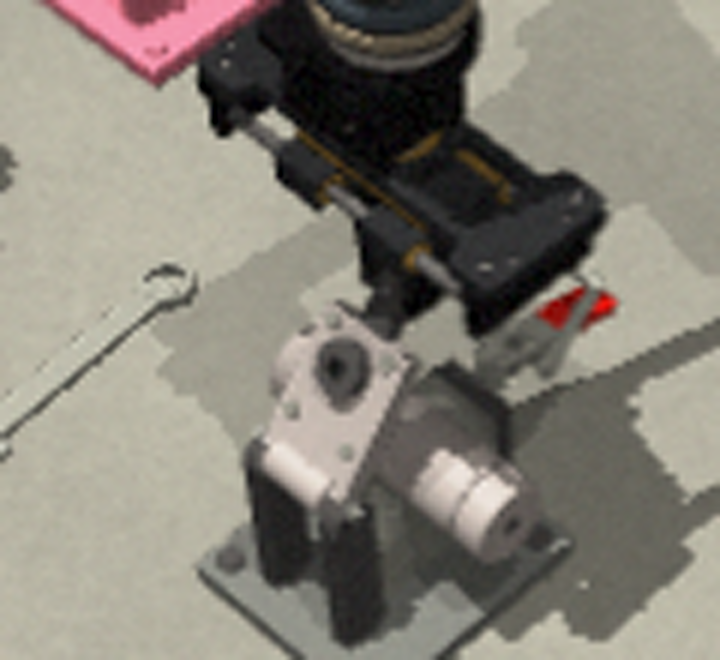

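Run:
```python
from h import *
t=load("top0"); s=load("scene0")
def tri(a,b):
    A=[];B=[]
    M=np.zeros((3,3));v=np.zeros(3)
    for c,(u,w) in (a,b):
        d=c["extrinsics"][:3,:3]@ray(c,u,w); d/=np.linalg.norm(d); o=c["extrinsics"][:3,3]; Q=np.eye(3)-np.outer(d,d); M+=Q; v+=Q@o
    return np.linalg.solve(M,v)
print("bar",wj(tri((t,(347,263.6)),(s,(316.5,205.6)))))
for u in (342,344,350,352): print(wj(atd(t,u,264)))
w=load("wrist3")
for u,v in ((174,142),(175,146),(176,149),(177,140)): print(wj(atd(w,u,v)))
# handle
for u,v in ((190,145),(205,145),(200,150)): print("h",wj(atd(w,u,v)))
w=load("w18")
for u,v in ((329,48),(329,50),(320,48),(336,49),(329,60),(329,70)): print("w18",wj(atd(w,u,v)))
```

```text
bar [-123.14830326    0.3610063   110.00300277]
[-123.65461481   14.25389976  118.37945516]
[-123.72933753    8.80615136  123.17702827]
[-123.72860162   -8.27220461  123.03864966]
[-123.7492764   -13.87232136  124.34324394]
[-120.80975454    1.77723905  123.12985672]
[-120.17877367   -1.31196164  123.51231364]
[-119.57270446   -3.6389138   123.63977439]
[-118.91934995    3.29047399  121.47523964]
h [-121.95551472   -0.86990029   88.24301889]
h [-106.78979358   -1.01545152   92.48006603]
h [-111.73830719   -5.25897913   92.33106187]
w18 [-121.34912554   -0.26657383  124.47505499]
w18 [-120.03036032   -0.2957185   122.95406801]
w18 [-121.81723646   -8.55301442  122.93178999]
w18 [-120.63450356    6.11816951  123.70523173]
w18 [-118.5601238    -0.9666673    90.11378926]
w18 [-108.95425304   -0.93207833   91.01427084]
```

>>> send_rows --steps '[0.01, 0.006, 0.0005, 0.006, 0, 0.01, 0.0135, 0.001, 0.0145, 0, 0.01, 0.0205, 0.001, 0.024, 0, 0.01, 0.026, 0.0015, 0.0335, 0, 0.01, 0.031, 0.002, 0.044, 0, 0.01, 0.035, 0.0025, 0.055, 0, 0.01, 0.0375, 0.0025, 0.066, 0, 0.01, 0.039, 0.003, 0.077, 0]'

```text
time: 20.85
position: [0.5759, -0.0477, 0.1164]
tool_rot: [-0.012, 1.0, -0.019, 0.001]
ft_force: [0.3, -5.5, 2.9]
grip_width: 0.0181
```

Run:
```python
from h import *
s=snap("scene"); crop(s,220,160,120,110,6,"s21.png")
pts=[]
for th in (.1,.05,0,-.03):
    pts.append(jw(62-114*np.cos(th)-2*np.sin(th),0,120+114*np.sin(th)-2*np.cos(th)-12))
plan(pts,np.pi+.0265)
```

```text
t 20.9 pos [ 0.5757 -0.0477  0.115 ] jig [-52.8  -0.5 115. ] yaw -3.1176 zaxis [ 0.0014 -0.0369 -0.9993] F [ 1.35 -5.16 -1.77] w 0.0176 q [-0.257  0.607  1.652 -0.046  0.873 -1.822]
[-0.0012  0.0005 -0.0024] -0.0025
[-0.0009  0.0007  0.0032] -0.0025
[-0.0008  0.0009  0.0089] -0.0025
[-0.0009  0.001   0.0124] -0.0025
```

View pics/s21.png

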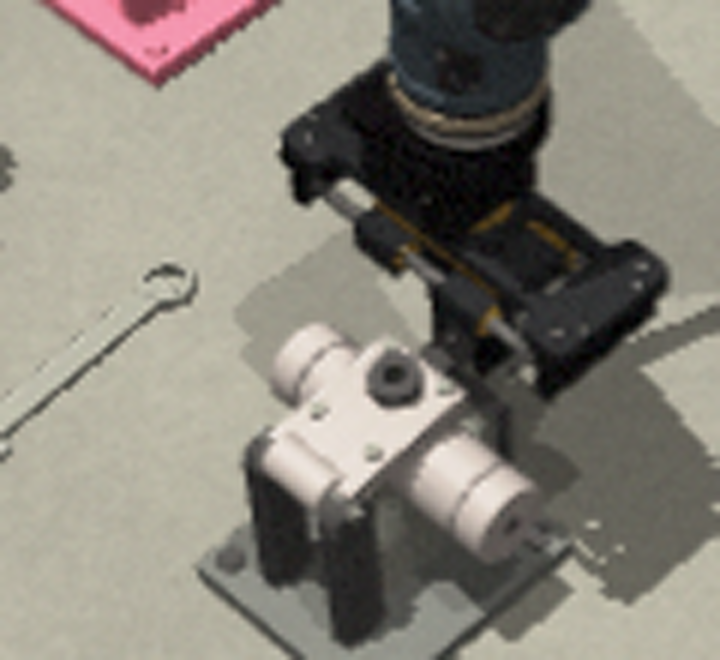

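Nearly down. I'll lower the last ~9 mm onto the roller, with a little extra to seat it.

>>> send_rows --steps '[0.01, -0.001, 0.001, 0.004, 0, 0.01, -0.001, 0.001, 0.008, 0, 0.01, -0.001, 0.001, 0.011, 0, 0.01, -0.001, 0.001, 0.012, 0, 0.01, -0.001, 0.001, 0.013, 0]'

```text
time: 21.52
position: [0.5759, -0.0478, 0.104]
tool_rot: [-0.012, 1.0, -0.019, -0.0]
ft_force: [-5.7, -4.7, 21.6]
grip_width: 0.0179
```

Run:
```python
from h import *
s=snap("scene"); np.savez("s22.npz",**s);crop(s,220,160,120,110,6,"s22.png")
plan([])
v,u=np.mgrid[210:240,265:300]
J=np.array([wj(atd(s,a,b)) for a,b in zip(u.ravel(),v.ravel())])
m=(J[:,2]>105)&(J[:,2]<140)&(abs(J[:,1])<24)&(J[:,0]>-15)&(J[:,0]<60)
A=np.c_[J[m,0],J[m,1],np.ones(m.sum())]; print(m.sum(),np.linalg.lstsq(A,J[m,2],rcond=None)[0])
```

```text
t 21.57 pos [ 0.576  -0.0478  0.104 ] jig [-52.6  -0.6 104. ] yaw -3.1169 zaxis [ 4.000e-04 -3.850e-02 -9.993e-01] F [-5.52 -4.86 19.83] w 0.0176 q [-0.256  0.624  1.657 -0.049  0.85  -1.819]
326 [-6.86937852e-02 -1.19631967e-02  1.29536416e+02]
```

View pics/s22.png

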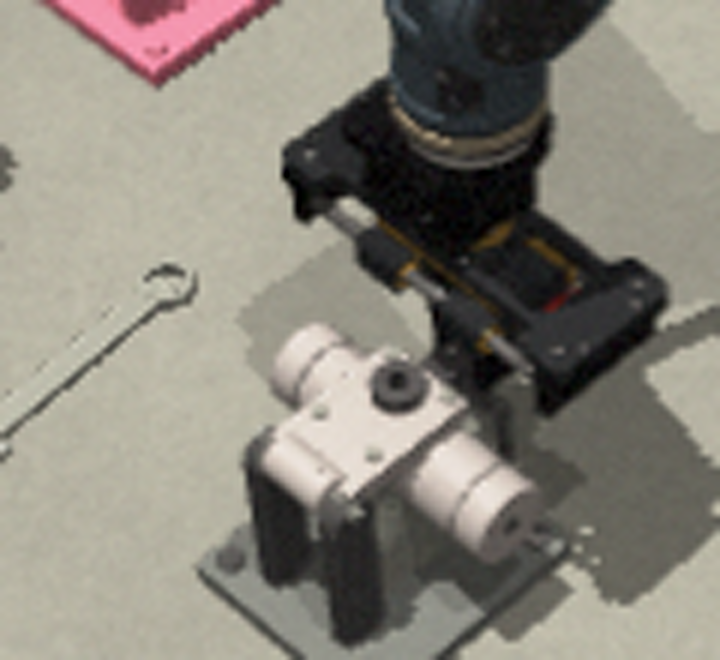

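>>> send_rows --steps '[0.03, 0, 0, -0.001, 0, 0.04, 0, 0, -0.001, 0, 0.045, 0, 0, -0.001, 0, 0.06, 0, 0, -0.03, 0, 0.07, 0.0, -0.002, -0.08, 0, 0.07, 0.01, -0.003, -0.11, 0, 0.07, 0.03, -0.003, -0.11, 0, 0.07, 0.05, -0.003, -0.11, 0]'

```text
time: 22.58
position: [0.5253, -0.0474, 0.2138]
tool_rot: [-0.012, 1.0, -0.019, -0.0]
ft_force: [-0.9, -0.1, 0.1]
grip_width: 0.0698
```

Run:
```python
from h import *
w=snap("wrist"); np.savez("w23.npz",**w); cv2.imwrite("pics/w23.png",w["color"][:,:,::-1])
plan([jw(-119,0,200),jw(-119,0,107)],np.pi+.0265)
for p in [(-58,0,127),(-62,9,135),(-62,-9,135),(-68,9,135),(-121,22,119),(-121,-22,119),(-66,0,94)]: print(p,proj(w,jw(*p)).round(1))
```

```text
t 22.62 pos [ 0.5217 -0.0467  0.2132] jig [-106.7    1.9  213.2] yaw -3.1167 zaxis [-0.0054 -0.0369 -0.9993] F [-2.48 -0.01 -1.52] w 0.0694 q [-0.281  0.406  1.694 -0.043  1.038 -1.855]
[ 0.0122 -0.0015  0.0133] -0.0016
[0.0116 0.002  0.1063] -0.0016
(-58, 0, 127) [325.8 296.7]
(-62, 9, 135) [336.6 296.9]
(-62, -9, 135) [314.3 296.5]
(-68, 9, 135) [336.7 290.1]
(-121, 22, 119) [353.7 220.9]
(-121, -22, 119) [298.7 220.5]
(-66, 0, 94) [327.  272.8]
```

View pics/w23.png

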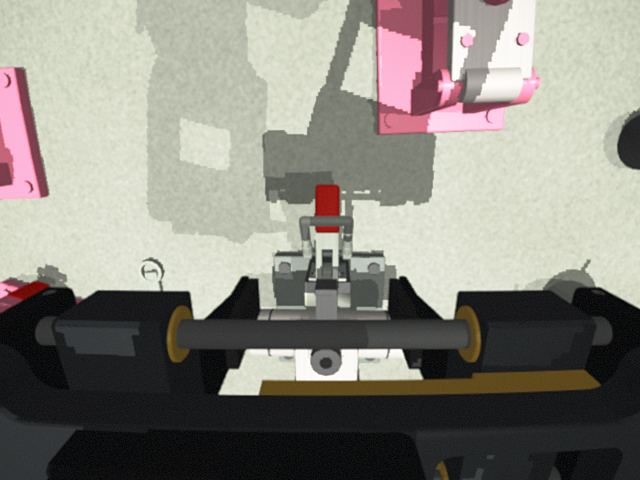

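>>> send_rows --steps '[0.07, 0.01, 0, 0.02, 0, 0.07, 0.0115, 0.001, 0.05, 0, 0.07, 0.0115, 0.002, 0.08, 0, 0.07, 0.0115, 0.002, 0.1, 0, 0.07, 0.0115, 0.002, 0.106, 0, 0.07, 0.0115, 0.002, 0.106, 0]'

```text
time: 23.38
position: [0.5097, -0.0488, 0.1069]
tool_rot: [-0.012, 1.0, -0.018, -0.003]
ft_force: [0.2, 0.5, 0.6]
grip_width: 0.0703
```

Run:
```python
from h import *
w=snap("wrist"); np.savez("w24.npz",**w); crop(w,200,180,240,200,3.3,"w24.png"); s=snap("scene"); crop(s,260,160,100,90,7,"s24.png")
plan([jw(-119,0,107)],np.pi+.0265)
```

```text
t 23.48 pos [ 0.5103 -0.049   0.1078] jig [-118.3   -0.   107.8] yaw -3.1167 zaxis [-0.0041 -0.0371 -0.9993] F [ 0.7   0.48 -0.2 ] w 0.07 q [-0.292  0.556  1.816 -0.053  0.764 -1.849]
[0.0007 0.0001 0.0008] -0.0016
```

View pics/w24.png

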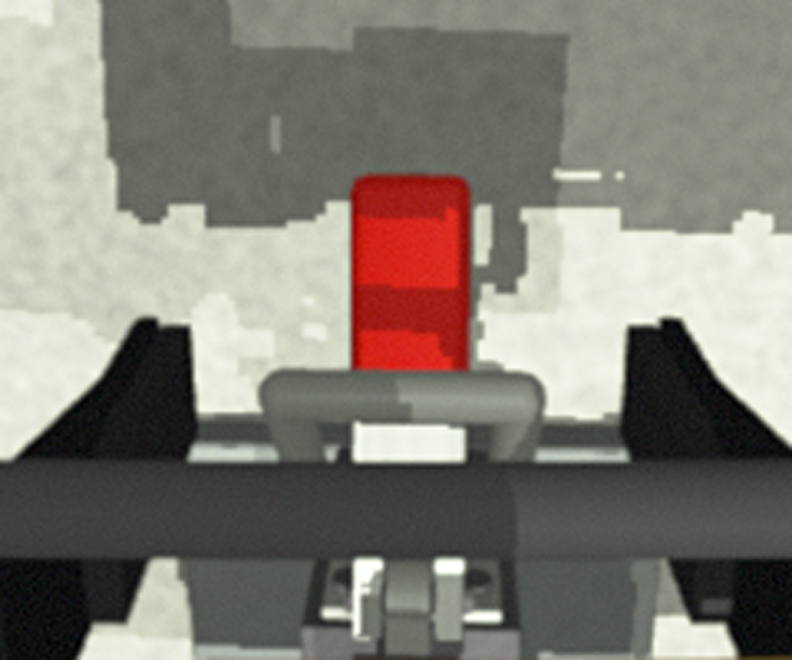

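View pics/s24.png

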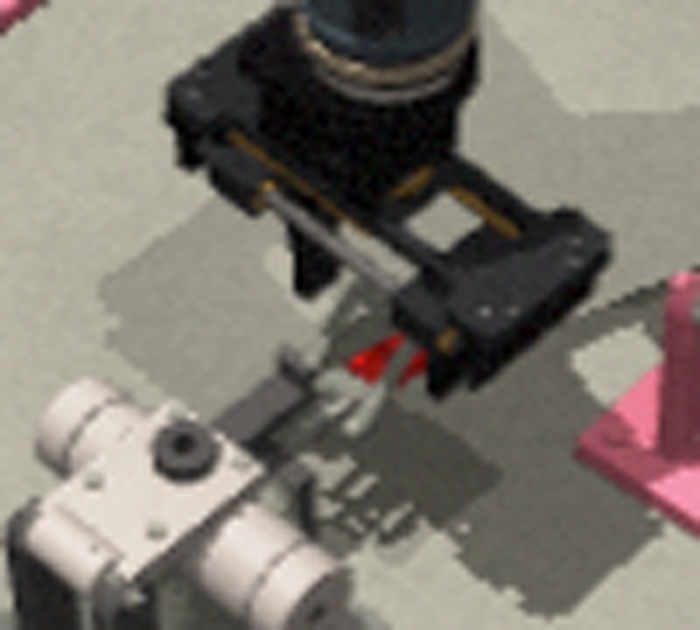

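>>> send_rows --steps '[0.05, 0, 0, 0, 0, 0.035, 0, 0, 0, 0, 0.035, 0, 0, 0, 0, 0.035, 0, 0, 0, 0]' --force 15

```text
time: 23.98
position: [0.5102, -0.0493, 0.108]
tool_rot: [-0.013, 1.0, -0.019, -0.002]
ft_force: [-0.7, -2.0, 1.3]
grip_width: 0.043
```

Run:
```python
from h import *
w=snap("wrist"); np.savez("w25.npz",**w); crop(w,200,180,240,200,3.3,"w25.png")
p=proj(w,jw(-119,0,119));print((p-[200,180])*3.3); p=proj(w,jw(-123,0,119));print((p-[200,180])*3.3)
plan([jw(x,0,z-12) for x,z in [(-119,119),(-112,130),(-104,140),(-95,148),(-84,152),(-74,152),(-62,150),(-52,143)]],np.pi+.0265)
```

```text
[405.15963328 399.45032291]
[405.1160474  375.83188433]
t 24.02 pos [ 0.5102 -0.0493  0.108 ] jig [-118.3   -0.4  108. ] yaw -3.1164 zaxis [-0.0042 -0.0378 -0.9993] F [ 0.17 -2.    1.37] w 0.0436 q [-0.292  0.555  1.816 -0.054  0.764 -1.849]
[0.0007 0.0004 0.001 ] -0.0013
[-0.0063  0.     -0.0101] -0.0013
[-0.0142 -0.0003 -0.0201] -0.0013
[-0.0232 -0.0006 -0.0281] -0.0013
[-0.0342 -0.0008 -0.0322] -0.0013
[-0.0442 -0.0008 -0.0322] -0.0013
[-0.0562 -0.0007 -0.0303] -0.0013
[-0.0662 -0.0004 -0.0234] -0.0013
```

View pics/w25.png

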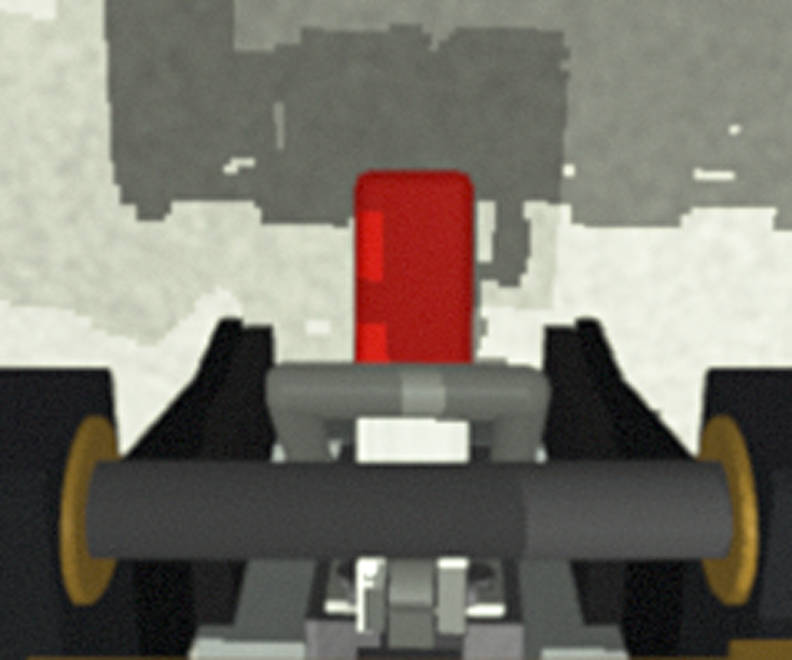

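>>> send_rows --steps '[0.035, -0.006, 0, -0.01, 0, 0.035, -0.014, 0, -0.02, 0, 0.035, -0.023, -0.0005, -0.028, 0, 0.035, -0.034, -0.001, -0.032, 0, 0.035, -0.044, -0.001, -0.032, 0, 0.035, -0.056, -0.001, -0.03, 0, 0.035, -0.062, -0.0005, -0.027, 0, 0.035, -0.062, -0.0005, -0.027, 0]'

```text
time: 25.02
position: [0.5726, -0.0473, 0.1341]
tool_rot: [-0.013, 1.0, -0.019, -0.003]
ft_force: [-1.8, -2.3, -2.5]
grip_width: 0.0426
```

Run:
```python
from h import *
w=snap("wrist"); np.savez("w26.npz",**w); crop(w,200,180,240,200,3.3,"w26.png"); s=snap("scene"); np.savez("s26.npz",**s); crop(s,260,160,100,90,7,"s26.png")
plan([jw(x,0,z-12) for x,z in [(-56,147),(-50,140),(-46,133),(-45,127)]],np.pi+.0265)
```

```text
t 25.12 pos [ 0.5722 -0.0473  0.1345] jig [-56.3   0.  134.5] yaw -3.1164 zaxis [-0.0045 -0.0378 -0.9993] F [-1.9  -3.07 -1.98] w 0.043 q [-0.257  0.576  1.642 -0.047  0.918 -1.824]
[-0.0003 -0.0001 -0.0005] -0.0013
[-0.0064  0.0002  0.0064] -0.0013
[-0.0104  0.0005  0.0134] -0.0013
[-0.0114  0.0007  0.0194] -0.0013
```

View pics/w26.png

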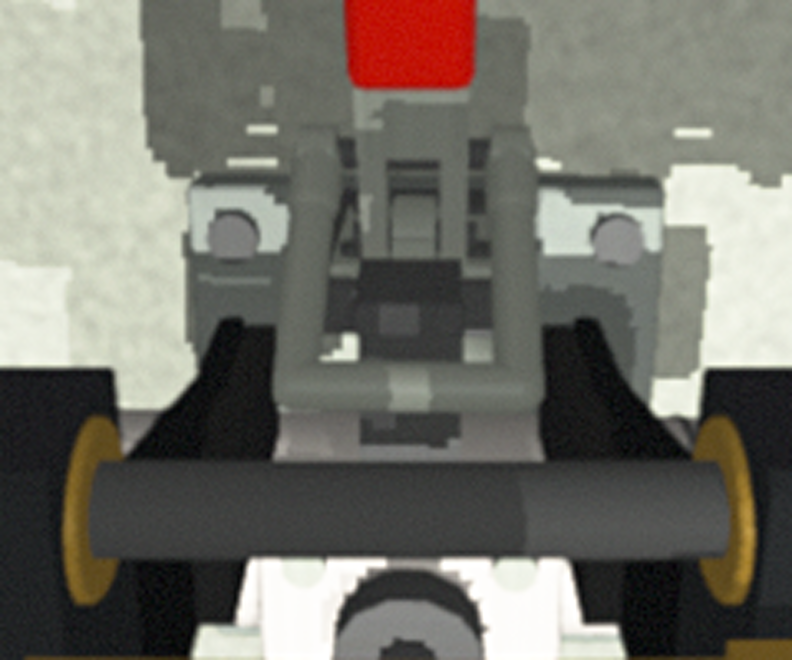

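View pics/s26.png

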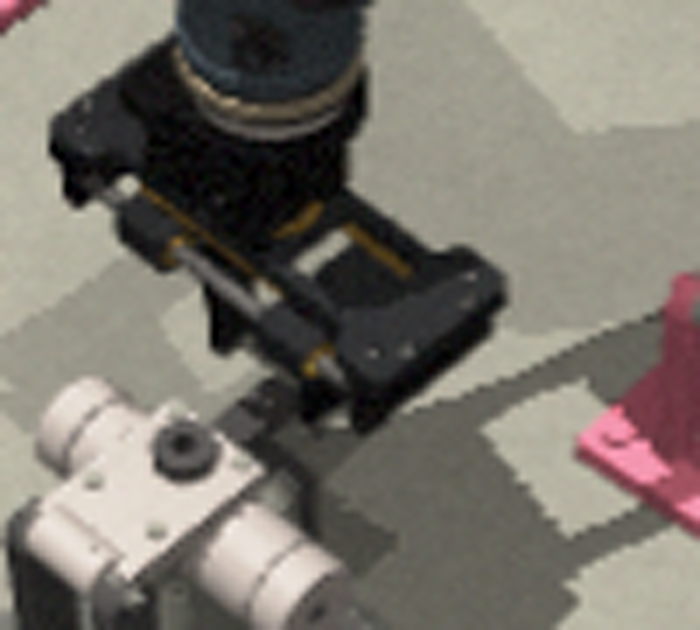

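The bail bar has crossed the lip, with its arms straddling the tongue at crop (300,250) and (515,250). I'll lower it onto the tongue.

>>> send_rows --steps '[0.035, -0.005, 0, 0.005, 0, 0.035, -0.009, 0, 0.011, 0, 0.035, -0.011, 0.0005, 0.016, 0, 0.035, -0.011, 0.0005, 0.02, 0, 0.035, -0.011, 0.0005, 0.022, 0]'

```text
time: 25.75
position: [0.5864, -0.0475, 0.1155]
tool_rot: [-0.013, 1.0, -0.019, 0.001]
ft_force: [-1.3, 0.5, 18.2]
grip_width: 0.0428
```

Run:
```python
from h import *
w=snap("wrist"); np.savez("w27.npz",**w); crop(w,200,180,240,200,3.3,"w27.png")
plan([],np.pi+.0265)
```

```text
t 25.8 pos [ 0.5865 -0.0475  0.1153] jig [-42.1  -0.6 115.3] yaw -3.1163 zaxis [ 0.0034 -0.039  -0.9992] F [ 0.6  -0.17 13.28] w 0.0428 q [-0.251  0.617  1.625 -0.048  0.886 -1.817]
```

View pics/w27.png

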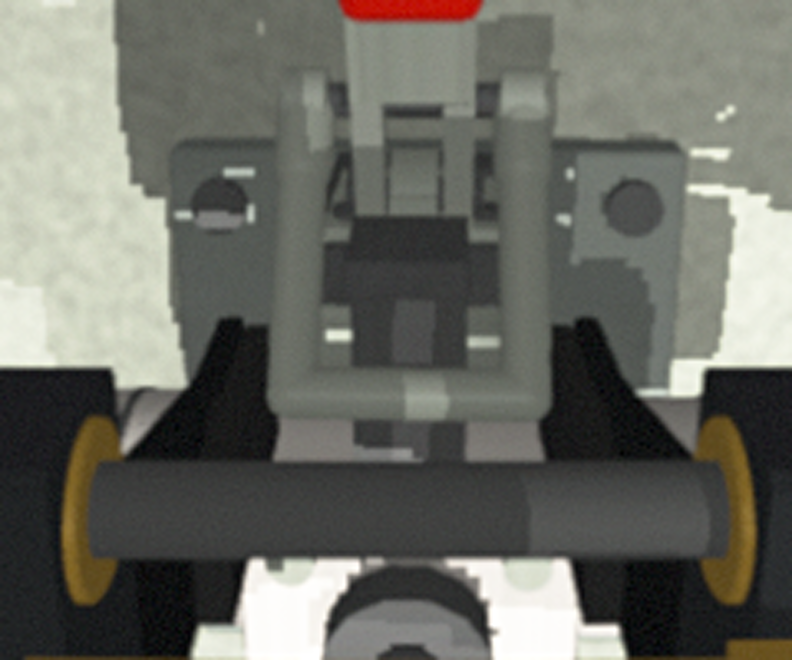

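>>> send_rows --steps '[0.035, 0, 0, 0, 0, 0.05, 0, 0, -0.001, 0, 0.06, 0, 0, -0.001, 0, 0.065, 0, 0, -0.002, 0, 0.065, 0, 0, -0.03, 0, 0.065, 0.01, 0, -0.07, 0, 0.065, 0.04, -0.003, -0.1, 0, 0.065, 0.08, -0.003, -0.11, 0]'

```text
time: 26.8
position: [0.5076, -0.0488, 0.2272]
tool_rot: [-0.013, 1.0, -0.02, 0.004]
ft_force: [-0.9, -0.6, 0.0]
grip_width: 0.0648
```

Run:
```python
from h import *
w=snap("wrist"); np.savez("w28.npz",**w); crop(w,220,150,200,160,4,"w28.png"); s=snap("scene"); np.savez("s28.npz",**s); crop(s,260,160,100,90,7,"s28.png")
plan([],np.pi+.0265)
```

```text
t 26.9 pos [ 0.5024 -0.0474  0.226 ] jig [-126.1    1.7  226. ] yaw -3.1169 zaxis [ 9.000e-04 -3.820e-02 -9.993e-01] F [ 0.6  -0.42 -0.13] w 0.0648 q [-0.293  0.36   1.729 -0.042  1.041 -1.868]
```

View pics/w28.png

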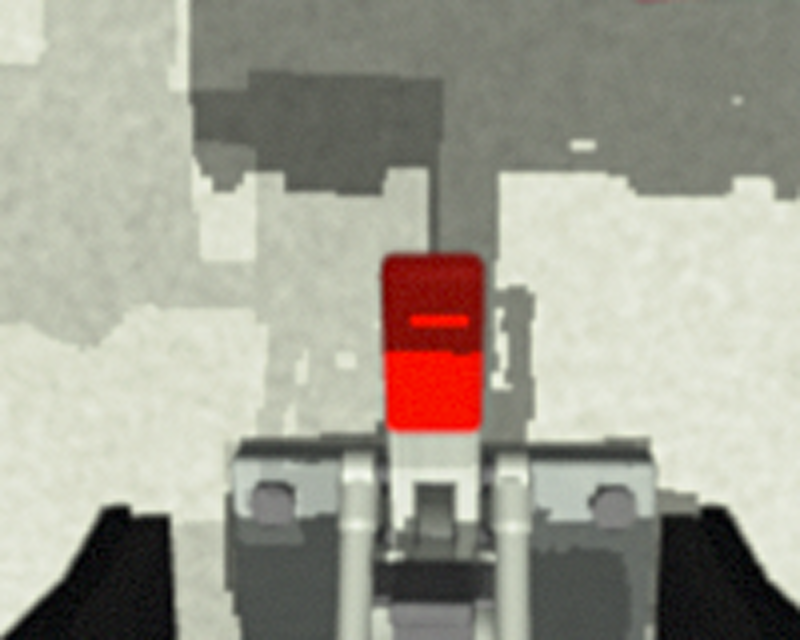

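View pics/s28.png

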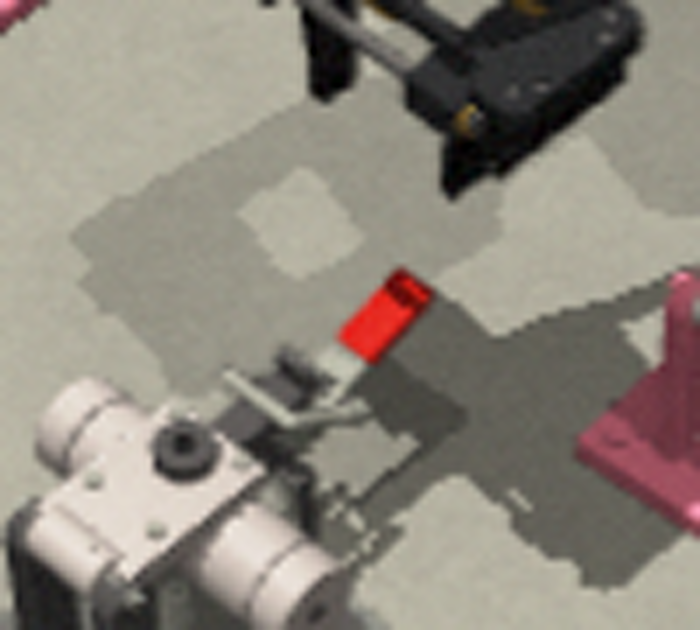

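```bash
cat > lev.py <<'E'
from h import *
def lev(w):
    c=w["color"].astype(int); m=(c[:,:,0]>110)&(c[:,:,1]<50)&(c[:,:,2]<50)
    v,u=np.where(m); J=np.array([wj(atd(w,a,b)) for a,b in zip(u,v)]); k=(abs(J[:,1])<16)&(J[:,0]>-160)&(J[:,0]<-60)&(J[:,2]>5); J=J[k]
    if len(J)<5: print("few red");return
    print(len(J),"x",np.percentile(J[:,0],[2,50,98]).round(1),"y",np.median(J[:,1]).round(1),"z",np.percentile(J[:,2],[2,50,98]).round(1))
    p=np.polyfit(J[:,0],J[:,2],1); print("slope",p.round(3))
E
python3 - <<'E'
from lev import *
lev(load("w28")); lev(load("s28"))
for q in (1.6,1.7,1.8,1.9,2.0):
    print(q,[(round(-66-8*np.cos(q)-r*np.sin(q),1),round(94-r*np.cos(q)+8*np.sin(q),1)) for r in (36,60,80)])
E
```

```text
1019 x [-141.4 -123.9 -102.4] y -0.0 z [114.9 122.4 127.7]
slope [-0.303 84.687]
64 x [-135.3 -115.2  -99.9] y 0.2 z [110.9 118.3 126.6]
slope [-0.34  79.034]
1.6 [(np.float64(-101.8), np.float64(103.0)), (np.float64(-125.7), np.float64(103.7)), (np.float64(-145.7), np.float64(104.3))]
1.7 [(np.float64(-100.7), np.float64(106.6)), (np.float64(-124.5), np.float64(109.7)), (np.float64(-144.3), np.float64(112.2))]
1.8 [(np.float64(-99.2), np.float64(110.0)), (np.float64(-122.6), np.float64(115.4)), (np.float64(-142.1), np.float64(120.0))]
1.9 [(np.float64(-97.5), np.float64(113.2)), (np.float64(-120.2), np.float64(121.0)), (np.float64(-139.1), np.float64(127.4))]
2.0 [(np.float64(-95.4), np.float64(116.3)), (np.float64(-117.2), np.float64(126.2)), (np.float64(-135.4), np.float64(134.6))]
```

Measured state: the bar lies on the tongue about 18 mm behind the lip, and the lever is at q≈1.87. I'll close the fingers and plan the press arc on the handle's outer face.

```bash
cat > press.py <<'E'
from h import *
def F(q,r): return np.array([-66-8*np.cos(q)-r*np.sin(q),94-r*np.cos(q)+8*np.sin(q)])
def path(L,push=2.0):
    pts=[]
    for q,r,off in L:
        f=F(q,r); n=np.array([np.cos(q),-np.sin(q)])  # inward normal (into handle)
        c=f+push*n+np.array([-off,0]); pts.append(jw(c[0],0,c[1])); print(q,r,"TCP jig",c.round(1),"body edge x",(c[0]+37.5).round(1),"z",(c[1]+70).round(1))
    return pts
E
python3 - <<'E'
from press import *
plan(path([(2.1,62,5),(1.87,62,5),(1.7,64,6)],0),np.pi+.0265)
E
```

```text
2.1 62 TCP jig [-120.5  132.2] body edge x -83.0 z 202.2
1.87 62 TCP jig [-127.9  119.9] body edge x -90.4 z 189.9
1.7 64 TCP jig [-134.4  110.2] body edge x -96.9 z 180.2
t 26.9 pos [ 0.5024 -0.0474  0.226 ] jig [-126.1    1.7  226. ] yaw -3.1169 zaxis [ 9.000e-04 -3.820e-02 -9.993e-01] F [ 0.6  -0.42 -0.13] w 0.0648 q [-0.293  0.36   1.729 -0.042  1.041 -1.868]
[-0.0056  0.0019  0.0938] -0.0018
[0.0018 0.0023 0.1061] -0.0018
[0.0084 0.0027 0.1158] -0.0018
```

>>> send_rows --steps '[0.0, 0.001, 0, 0.01, 0, 0.0, 0.002, 0.001, 0.03, 0, 0.0, 0.002, 0.002, 0.06, 0, 0, 0.002, 0.002, 0.085, 0, 0, 0.002, 0.002, 0.095, 0, 0, 0.002, 0.002, 0.095, 0]'

```text
time: 27.65
position: [0.5005, -0.049, 0.13]
tool_rot: [-0.012, 1.0, -0.019, -0.001]
ft_force: [0.0, 0.2, 0.4]
grip_width: 0.0128
```

Run:
```python
from press import *
plan(path([(1.87,64,6),(1.75,64,6),(1.6,66,7),(1.45,66,8),(1.3,66,9),(1.15,66,9.5),(1.0,68,9.5),(0.9,70,9.5)],2),np.pi+.0265)
w=snap("wrist"); np.savez("w29.npz",**w); crop(w,220,150,200,160,4,"w29.png")
```

```text
1.87 64 TCP jig [-131.4  118.6] body edge x -93.9 z 188.6
1.75 64 TCP jig [-133.9  111.3] body edge x -96.4 z 181.3
1.6 66 TCP jig [-138.8  101.9] body edge x -101.3 z 171.9
1.45 66 TCP jig [-140.2   92. ] body edge x -102.7 z 162.0
1.3 66 TCP jig [-140.2   82.1] body edge x -102.7 z 152.1
1.15 66 TCP jig [-138.2   72.5] body edge x -100.7 z 142.5
1.0 68 TCP jig [-136.    62.3] body edge x -98.5 z 132.3
0.9 70 TCP jig [-134.1   55.2] body edge x -96.6 z 125.2
t 27.65 pos [ 0.5005 -0.049   0.13  ] jig [-128.     0.2  130. ] yaw -3.1169 zaxis [-8.000e-04 -3.760e-02 -9.993e-01] F [0.01 0.2  0.35] w 0.0128 q [-0.298  0.507  1.827 -0.051  0.799 -1.858]
[0.0033 0.0003 0.0114] -0.0018
[0.0058 0.0005 0.0187] -0.0018
[0.0107 0.0009 0.028 ] -0.0018
[0.0121 0.0012 0.038 ] -0.0018
[0.0121 0.0016 0.0478] -0.0018
[0.01   0.002  0.0574] -0.0018
[0.0078 0.0024 0.0676] -0.0018
[0.0059 0.0026 0.0747] -0.0018
```

View pics/w29.png

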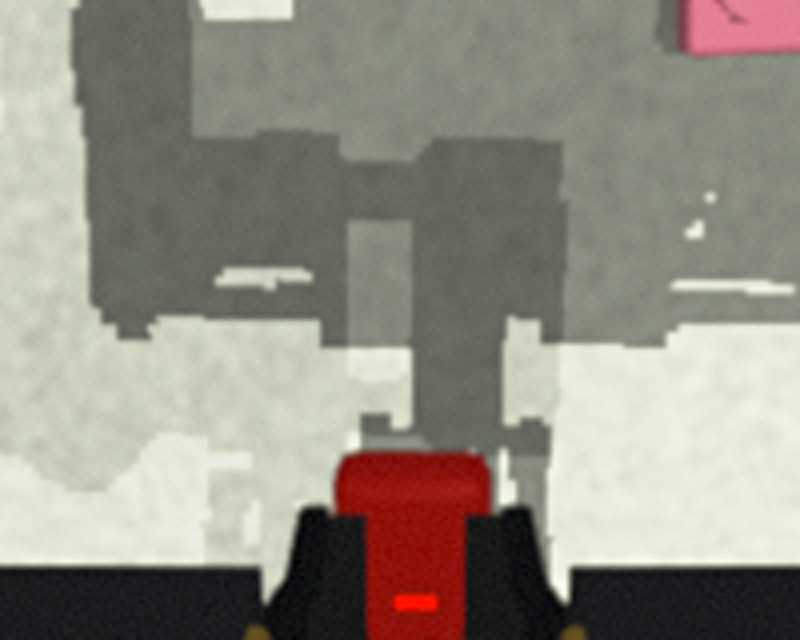

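>>> send_rows --steps '[0, 0, 0, 0, 0, 0, 0.003, 0, 0.011, 0, 0, 0.006, 0.0005, 0.0185, 0, 0, 0.0105, 0.001, 0.028, 0, 0, 0.012, 0.001, 0.038, 0, 0, 0.012, 0.0015, 0.048, 0, 0, 0.01, 0.002, 0.0575, 0]'

```text
time: 28.58
position: [0.4909, -0.0497, 0.0725]
tool_rot: [-0.012, 1.0, -0.019, -0.0]
ft_force: [0.2, -0.3, 2.3]
grip_width: 0.0005
```

Run:
```python
from press import *
from lev import lev
plan(path([(1.1,68,9.5),(1.0,70,9.5),(.9,72,9.5),(.8,74,9.5),(.7,76,9.5),(.6,77,9.5),(.5,78,9.5),(.4,78,9.5)],3),np.pi+.0265)
s=snap("scene"); np.savez("s30.npz",**s); crop(s,260,160,100,90,7,"s30.png"); lev(s)
w=snap("wrist"); crop(w,220,150,200,160,4,"w30.png");lev(w)
```

```text
1.1 68 TCP jig [-138.4   67.6] body edge x -100.9 z 137.6
1.0 70 TCP jig [-137.1   60.4] body edge x -99.6 z 130.4
0.9 72 TCP jig [-135.    53.2] body edge x -97.5 z 123.2
0.8 74 TCP jig [-132.1   46. ] body edge x -94.6 z 116.0
0.7 76 TCP jig [-128.3   39.1] body edge x -90.8 z 109.1
0.6 77 TCP jig [-123.1   33.3] body edge x -85.6 z 103.3
0.5 78 TCP jig [-117.3   27.9] body edge x -79.8 z 97.9
0.4 78 TCP jig [-110.5   24.1] body edge x -73.0 z 94.1
t 28.57 pos [ 0.4909 -0.0497  0.0725] jig [-137.6   -0.2   72.5] yaw -3.1169 zaxis [ 4.000e-04 -3.810e-02 -9.993e-01] F [ 0.19 -0.29  2.32] w 0.0005 q [-0.305  0.603  1.889 -0.061  0.639 -1.852]
[0.0007 0.0004 0.0049] -0.0018
[-0.0005  0.0007  0.0121] -0.0018
[-0.0026  0.001   0.0193] -0.0018
[-0.0056  0.0012  0.0264] -0.0018
[-0.0094  0.0015  0.0333] -0.0018
[-0.0146  0.0017  0.0392] -0.0018
[-0.0204  0.002   0.0445] -0.0018
[-0.0272  0.0021  0.0483] -0.0018
17 x [-126.2 -109.   -99.8] y 4.6 z [71.2 80.9 90.4]
slope [  0.646 151.868]
24 x [-108.7 -106.  -102.7] y 0.6 z [80.7 82.5 83.1]
slope [  0.252 108.941]
```

View pics/s30.png

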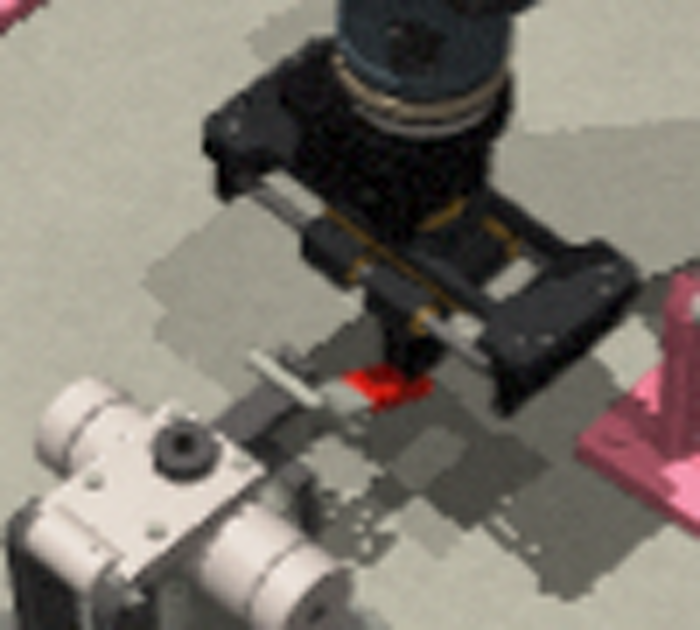

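View pics/w30.png

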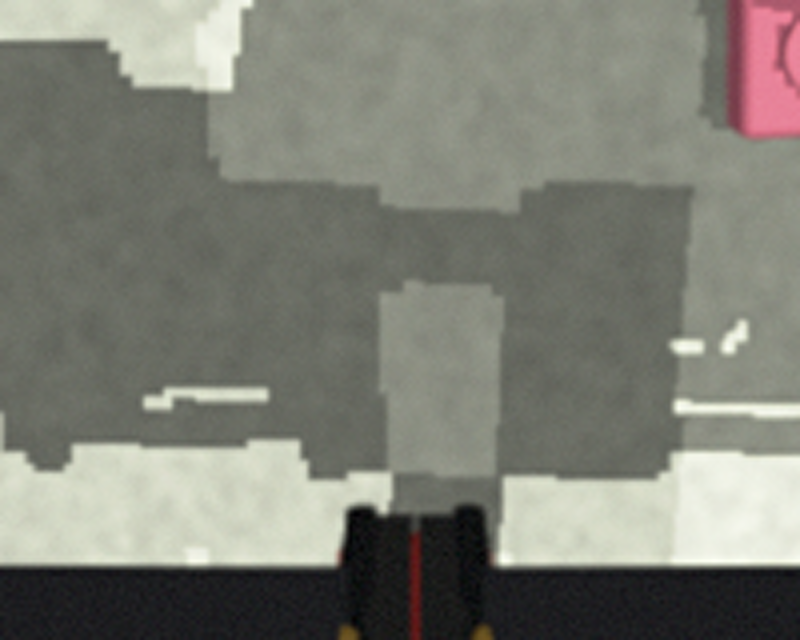

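>>> send_rows --steps '[0, 0.0005, 0.0005, 0.005, 0, 0, -0.0005, 0.0005, 0.012, 0, 0, -0.0025, 0.001, 0.0195, 0, 0, -0.0055, 0.001, 0.0265, 0, 0, -0.0095, 0.0015, 0.0335, 0, 0, -0.0145, 0.0015, 0.039, 0]'

```text
time: 29.42
position: [0.5046, -0.0488, 0.0323]
tool_rot: [-0.012, 1.0, -0.019, -0.002]
ft_force: [-1.2, -0.6, 2.4]
grip_width: 0.0006
```

Run:
```python
from press import *
from lev import lev
plan(path([(.6,78,9.5),(.5,79,9.5),(.4,79,9.5),(.3,79,9.5),(.2,79,9.5)],3),np.pi+.0265)
s=snap("scene"); np.savez("s31.npz",**s); crop(s,260,160,100,90,7,"s31.png"); lev(s)
print(state()["moment"])
```

```text
0.6 78 TCP jig [-123.7   32.4] body edge x -86.2 z 102.4
0.5 79 TCP jig [-117.8   27.1] body edge x -80.3 z 97.1
0.4 79 TCP jig [-110.9   23.2] body edge x -73.4 z 93.2
0.3 79 TCP jig [-103.6   20. ] body edge x -66.1 z 90.0
0.2 79 TCP jig [-96.1  17.6] body edge x -58.6 z 87.6
t 29.43 pos [ 0.5046 -0.0488  0.0323] jig [-123.9    0.3   32.3] yaw -3.1168 zaxis [-0.0027 -0.0371 -0.9993] F [-1.15 -0.64  2.35] w 0.0006 q [-0.295  0.691  1.869 -0.067  0.575 -1.835]
[-0.0002 -0.0003 -0.0002] -0.0017
[-0.0062 -0.0001  0.0052] -0.0017
[-0.0131  0.0001  0.009 ] -0.0017
[-0.0203  0.0002  0.0122] -0.0017
[-0.0279  0.0003  0.0146] -0.0017
few red
[ 0.16505531 -0.10399509 -0.01557725]
```

View pics/s31.png

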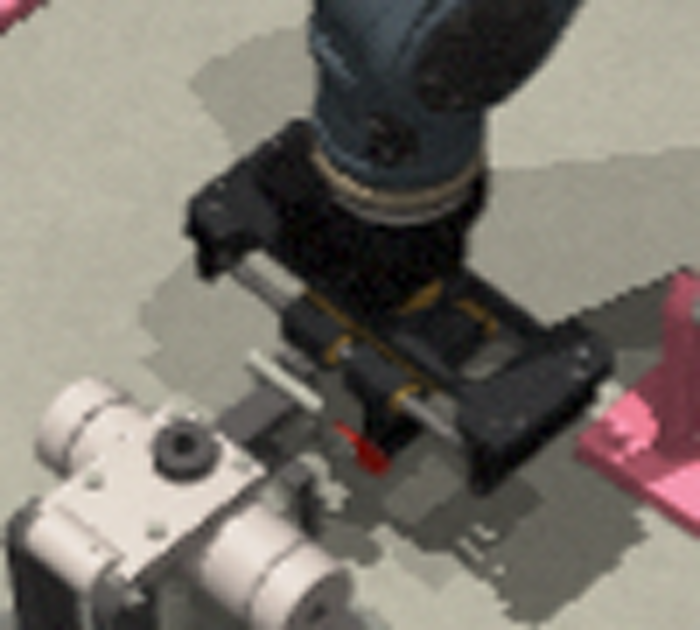

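>>> send_rows --steps '[0, -0.003, 0, 0.0025, 0, 0, -0.0062, 0, 0.005, 0, 0, -0.0095, 0, 0.007, 0, 0, -0.013, 0, 0.009, 0]'

```text
time: 29.98
position: [0.5178, -0.0489, 0.0227]
tool_rot: [-0.012, 1.0, -0.018, -0.002]
ft_force: [-5.6, 0.6, 4.7]
grip_width: 0.0005
```

Run:
```python
from press import *
plan(path([(.4,79,9.5),(.35,79,9.5),(.3,79,9.5),(.25,79,9.5)],3),np.pi+.0265)
s=snap("scene"); np.savez("s32.npz",**s); crop(s,270,180,80,70,9,"s32.png")
print(state()["moment"])
```

```text
0.4 79 TCP jig [-110.9   23.2] body edge x -73.4 z 93.2
0.35 79 TCP jig [-107.3   21.5] body edge x -69.8 z 91.5
0.3 79 TCP jig [-103.6   20. ] body edge x -66.1 z 90.0
0.25 79 TCP jig [-99.9  18.7] body edge x -62.4 z 88.7
t 29.98 pos [ 0.5178 -0.0489  0.0227] jig [-1.108e+02 -1.000e-01  2.270e+01] yaw -3.1167 zaxis [-0.0037 -0.0369 -0.9993] F [-5.64  0.61  4.73] w 0.0005 q [-0.287  0.717  1.838 -0.066  0.581 -1.828]
[ 0.0001  0.0001 -0.0005] -0.0017
[-0.0035  0.0002  0.0012] -0.0017
[-0.0072  0.0002  0.0027] -0.0017
[-0.0109  0.0003  0.0039] -0.0017
[ 0.04045071  0.1357249  -0.04172837]
```

View pics/s32.png

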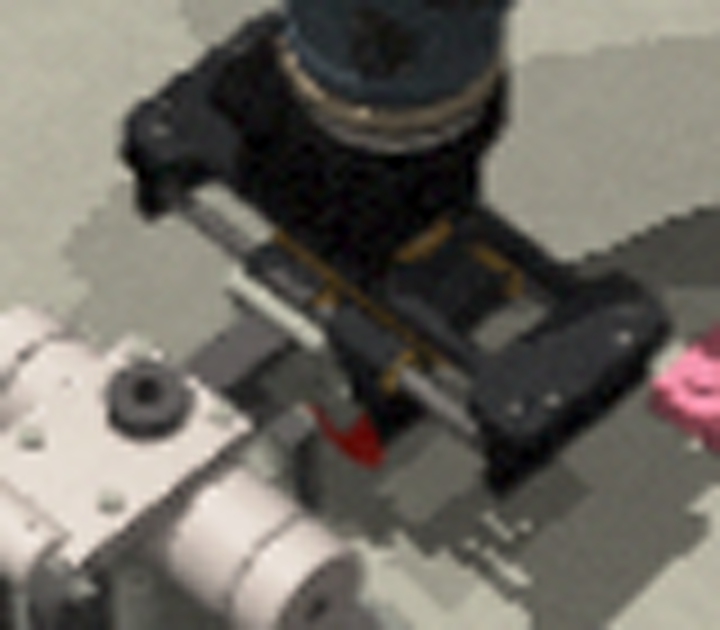

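>>> send_rows --steps '[0, -0.0035, 0, 0.001, 0, 0, -0.007, 0, 0.002, 0, 0, -0.0105, 0, 0.003, 0]'

```text
time: 30.4
position: [0.5182, -0.0495, 0.0214]
tool_rot: [-0.012, 1.0, -0.018, -0.012]
ft_force: [-33.5, -16.1, 40.5]
grip_width: 0.0006
```

Run:
```python
from press import *
plan(path([(.3,79,9.5),(.25,79,9.5),(.2,79,9.5)],3),np.pi+.0265)
s=snap("scene"); np.savez("s33.npz",**s); crop(s,270,180,80,70,9,"s33.png")
print(state()["moment"])
```

```text
0.3 79 TCP jig [-103.6   20. ] body edge x -66.1 z 90.0
0.25 79 TCP jig [-99.9  18.7] body edge x -62.4 z 88.7
0.2 79 TCP jig [-96.1  17.6] body edge x -58.6 z 87.6
t 30.4 pos [ 0.5182 -0.0495  0.0214] jig [-110.4   -0.8   21.4] yaw -3.1175 zaxis [-0.0234 -0.0363 -0.9991] F [-33.53 -16.06  40.47] w 0.0006 q [-0.285  0.724  1.822 -0.072  0.609 -1.821]
[-0.0068  0.0009  0.0011] -0.0024
[-0.0105  0.0009  0.0024] -0.0024
[-0.0144  0.001   0.0034] -0.0024
[-1.46631877  1.76680896 -0.64319032]
```

View pics/s33.png

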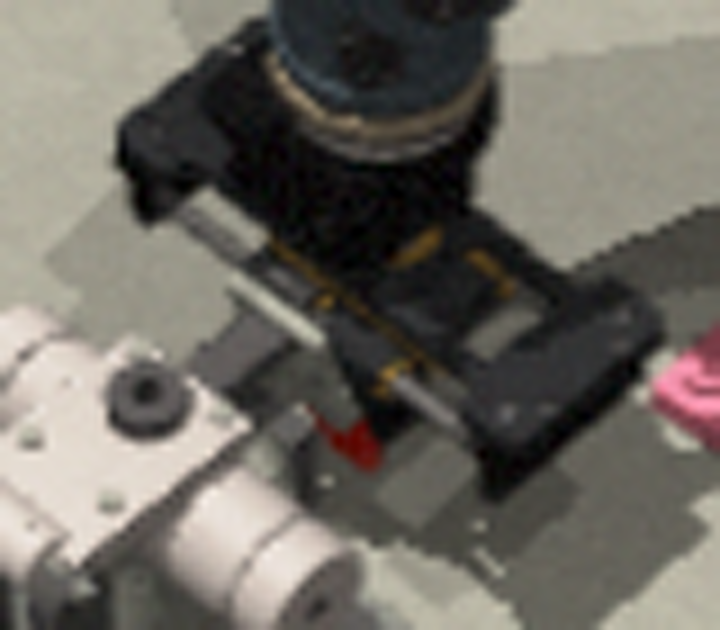

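The gripper body is bearing on the latch pivot, so I'll back off. I'll press higher, near the neck, where the body can pass above the lip.

>>> send_rows --steps '[0, 0.003, 0, -0.002, 0, 0, 0.012, 0, -0.005, 0, 0, 0.02, 0, -0.03, 0, 0, 0.02, 0, -0.06, 0, 0, 0.02, 0, -0.09, 0, 0, 0.02, 0, -0.12, 0, 0, 0.02, 0, -0.12, 0]'

```text
time: 31.32
position: [0.5032, -0.0458, 0.1437]
tool_rot: [-0.013, 1.0, -0.019, -0.009]
ft_force: [-0.3, 0.4, 0.3]
grip_width: 0.0006
```

Run:
```python
from press import *
from lev import lev
w=load("w28")
# neck profile from w28 along tool centre
for v in range(232,285,3):
    print(v,wj(atd(w,328,v)).round(1), end=' ; ')
print()
s=snap("scene"); np.savez("s34.npz",**s); crop(s,270,180,80,70,9,"s34.png"); lev(s)
w=snap("wrist"); np.savez("w34.npz",**w); crop(w,220,170,200,160,4,"w34.png"); lev(w)
plan([],np.pi+.0265)
```

```text
232 [-126.3    0.   124.2] ; 235 [-200.7    7.5  389.3] ; 238 [-120.4   -0.   122. ] ; 241 [-1.173e+02 -1.000e-01  1.203e+02] ; 244 [-1.144e+02 -1.000e-01  1.196e+02] ; 247 [-1.110e+02 -1.000e-01  1.177e+02] ; 250 [-1.081e+02 -1.000e-01  1.171e+02] ; 253 [-104.7   -0.2  115.3] ; 256 [-101.7   -0.2  114.8] ; 259 [-97.3  -0.3 110.5] ; 262 [-94.6  -0.3 111. ] ; 265 [-91.2  -0.3 109.8] ; 268 [-87.3  -0.3 107.3] ; 271 [-55.   -2.3  36.3] ; 274 [-68.7  -1.2  77.3] ; 277 [-74.3  -0.6  97.9] ; 280 [-72.8  -0.5 101.7] ; 283 [-69.8  -0.5 101.8] ; 
few red
225 x [-134.6  -95.5  -93.4] y 0.2 z [ 24.2  30.9 165.7]
slope [  -3.255 -279.703]
t 31.43 pos [ 0.501  -0.0454  0.1415] jig [-127.4    3.8  141.5] yaw -3.1171 zaxis [-0.023  -0.0363 -0.9991] F [ 0.17  0.09 -0.3 ] w 0.0006 q [-0.287  0.495  1.8   -0.055  0.859 -1.847]
```

View pics/s34.png

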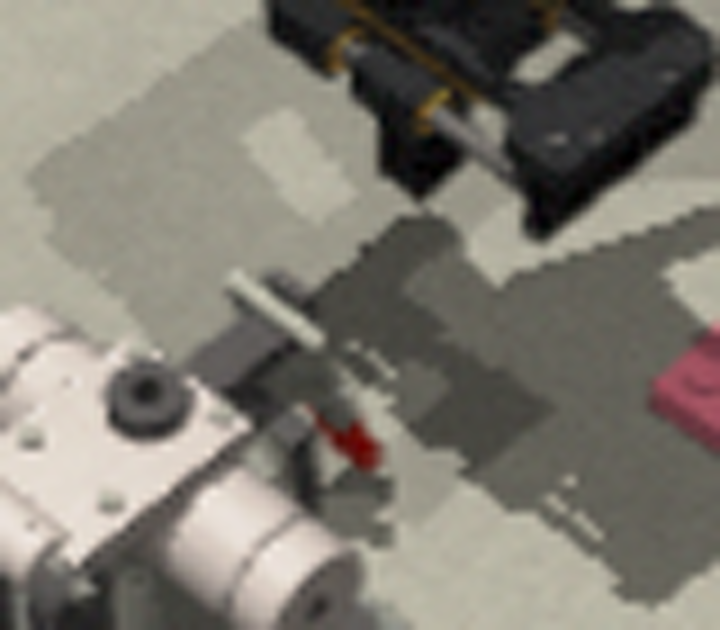

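View pics/w34.png

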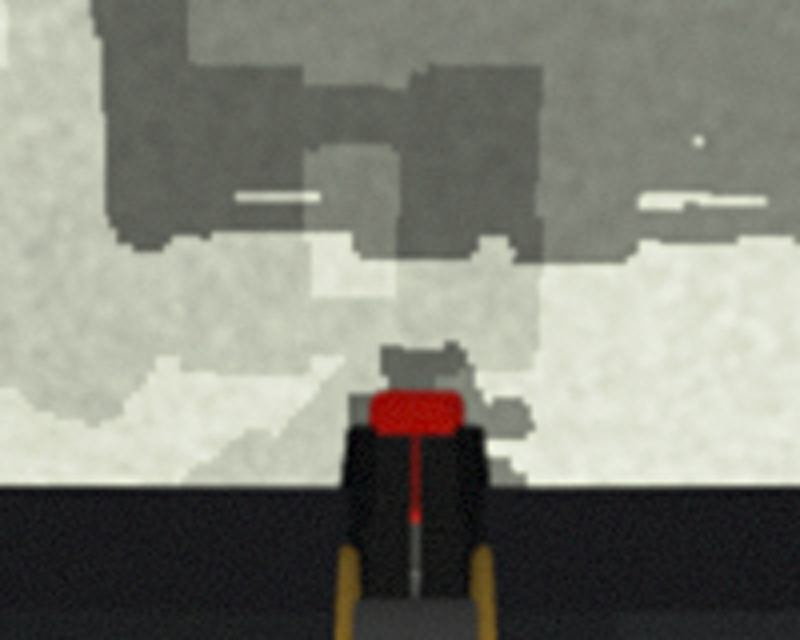

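The lever stayed at about 0.36 rad, right at centre. I'll nudge its neck with the tips at z=70 so the body passes above the lip.

Run:
```python
from press import *
plan([jw(-108,0,120),jw(-106,0,70.5)],np.pi+.0265)
```

```text
t 31.43 pos [ 0.501  -0.0454  0.1415] jig [-127.4    3.8  141.5] yaw -3.1171 zaxis [-0.023  -0.0363 -0.9991] F [ 0.17  0.09 -0.3 ] w 0.0006 q [-0.287  0.495  1.8   -0.055  0.859 -1.847]
[-0.02   -0.003   0.0211] -0.0021
[-0.0231 -0.0012  0.0705] -0.0021
```

>>> send_rows --steps '[0, -0.01, -0.003, 0.01, 0, 0, -0.02, -0.003, 0.025, 0, 0, -0.023, -0.002, 0.05, 0, 0, -0.023, -0.001, 0.0705, 0, 0, -0.023, -0.001, 0.0705, 0]'

```text
time: 32.05
position: [0.521, -0.048, 0.0675]
tool_rot: [-0.012, 1.0, -0.017, -0.015]
ft_force: [0.4, -0.1, 0.2]
grip_width: 0.0003
```

Run:
```python
from press import *
plan([jw(-90,0,70),jw(-86,0,70)],np.pi+.0265)
s=snap("scene"); crop(s,270,180,80,70,9,"s35.png")
```

```text
t 32.05 pos [ 0.521  -0.048   0.0675] jig [-107.6    0.6   67.5] yaw -3.1173 zaxis [-0.0288 -0.0346 -0.999 ] F [ 0.38 -0.06  0.2 ] w 0.0003 q [-0.281  0.643  1.794 -0.062  0.724 -1.83 ]
[-0.0175 -0.0007 -0.003 ] -0.0022
[-0.0215 -0.0007 -0.0031] -0.0022
```

View pics/s35.png

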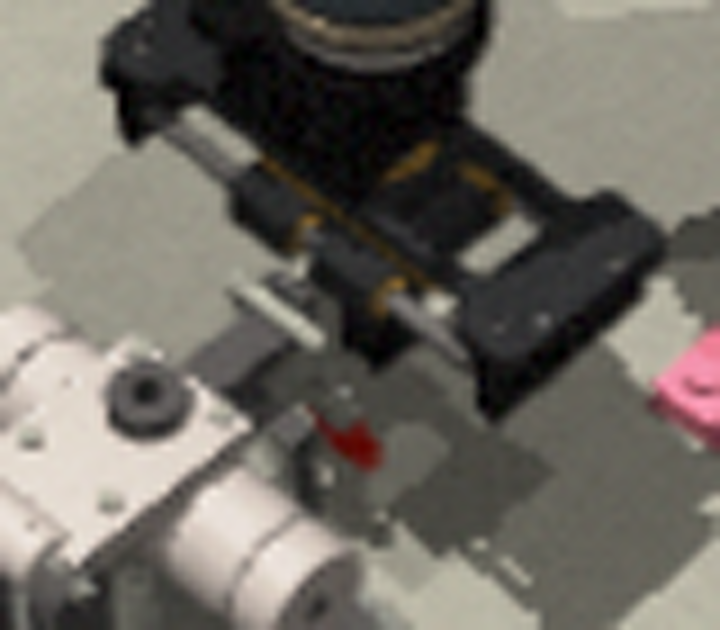

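>>> send_rows --steps '[0, -0.004, -0.0005, -0.0035, 0, 0, -0.01, -0.0005, -0.0035, 0, 0, -0.015, -0.0005, -0.0035, 0, 0, -0.0175, -0.0005, -0.0035, 0]'

```text
time: 32.6
position: [0.5384, -0.0483, 0.0719]
tool_rot: [-0.013, 1.0, -0.018, -0.015]
ft_force: [-4.1, -3.0, 1.3]
grip_width: 0.0004
```

Run:
```python
from press import *
plan([jw(-86,0,70)],np.pi+.0265)
s=snap("scene"); crop(s,270,180,80,70,9,"s36.png"); print(state()["moment"])
```

```text
t 32.6 pos [ 0.5384 -0.0483  0.0719] jig [-90.1  -0.1  71.9] yaw -3.1166 zaxis [-0.0289 -0.0356 -0.9989] F [-4.11 -2.98  1.34] w 0.0004 q [-0.272  0.65   1.747 -0.061  0.764 -1.824]
[-0.0042  0.0002  0.0018] -0.0015
[-0.08957882  0.25767955 -0.02573639]
```

View pics/s36.png

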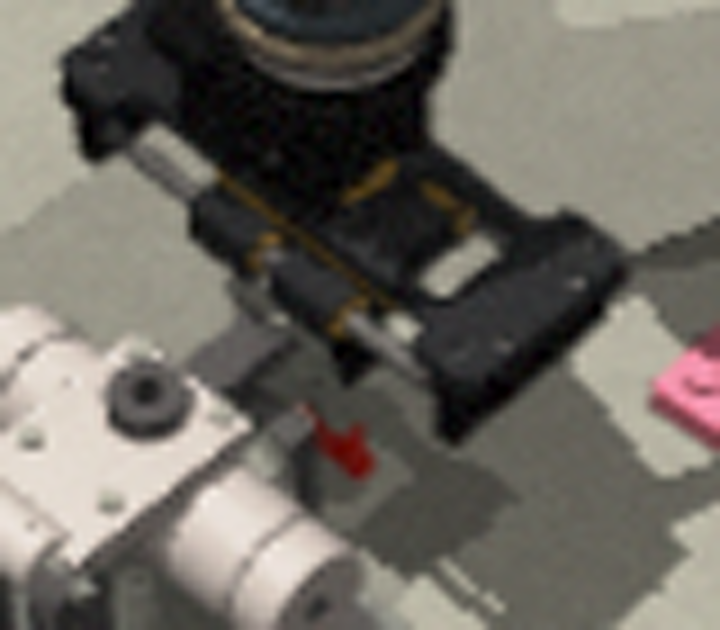

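>>> send_rows --steps '[0, -0.002, 0, 0.0005, 0, 0, -0.0045, 0, 0.001, 0, 0, -0.006, 0, 0.001, 0]'

```text
time: 33.02
position: [0.543, -0.0481, 0.0702]
tool_rot: [-0.013, 1.0, -0.017, -0.016]
ft_force: [-7.1, -2.8, 1.6]
grip_width: 0.0004
```

Run:
```python
from press import *
plan([jw(-82,0,71)],np.pi+.0265)
s=snap("scene"); crop(s,270,180,80,70,9,"s37.png"); print(state()["moment"])
```

```text
t 33.02 pos [ 0.543  -0.0481  0.0702] jig [-85.5   0.   70.2] yaw -3.1166 zaxis [-0.0324 -0.0351 -0.9989] F [-7.08 -2.84  1.59] w 0.0004 q [-0.269  0.657  1.734 -0.061  0.773 -1.821]
[-0.0035 -0.     -0.0009] -0.0015
[-0.21252552  0.71070261 -0.05726313]
```

View pics/s37.png

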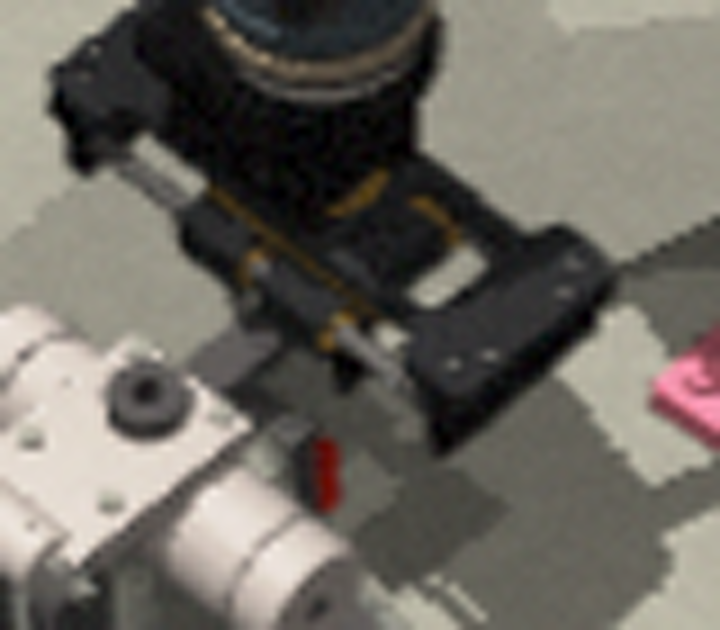

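The lever snapped shut; the red handle now hangs vertical at crop (325,475). I'll retreat straight back, then up.

>>> send_rows --steps '[0, 0.005, 0, -0.001, 0, 0, 0.02, 0, -0.002, 0, 0, 0.045, 0, -0.004, 0, 0, 0.065, 0, -0.03, 0, 0, 0.075, 0, -0.08, 0, 0, 0.075, 0, -0.12, 0, 0, 0.075, 0, -0.15, 0, 0, 0.075, 0, -0.15, 0]'

```text
time: 34.08
position: [0.4744, -0.0449, 0.225]
tool_rot: [-0.013, 1.0, -0.018, -0.013]
ft_force: [0.5, 0.1, -0.0]
grip_width: 0.0001
```

Run:
```python
from press import *
from lev import lev
plan([])
s=snap("scene"); np.savez("s38.npz",**s); crop(s,230,160,120,100,6,"s38.png"); lev(s)
w=snap("wrist"); np.savez("w38.npz",**w); crop(w,180,120,280,200,2.8,"w38.png"); lev(w)
t=snap("top"); np.savez("t38.npz",**t); crop(t,180,160,280,160,2.8,"t38.png")
for p in [(-58,0,127),(-74,0,34),(0,75,90),(0,-75,90)]: print(p,proj(w,jw(*p)).round(1),proj(s,jw(*p)).round(1))
```

```text
t 34.08 pos [ 0.4744 -0.0449  0.225 ] jig [-154.    5.  225.] yaw -3.1164 zaxis [-0.0253 -0.037  -0.999 ] F [ 0.46  0.1  -0.01] w 0.0001 q [-0.301  0.335  1.776 -0.05   1.044 -1.873]
few redTraceback (most recent call last):
  File "<stdin>", line 5, in <module>
  File "lev.py", line 4, in lev
    v,u=np.where(m); J=np.array([wj(atd(w,a,b)) for a,b in zip(u,v)]); k=(abs(J[:,1])<16)&(J[:,0]>-160)&(J[:,0]<-60)&(J[:,2]>5); J=J[k]
                                                                              ~^^^^^
IndexError: too many indices for array: array is 1-dimensional, but 2 were indexed
```

View pics/s38.png

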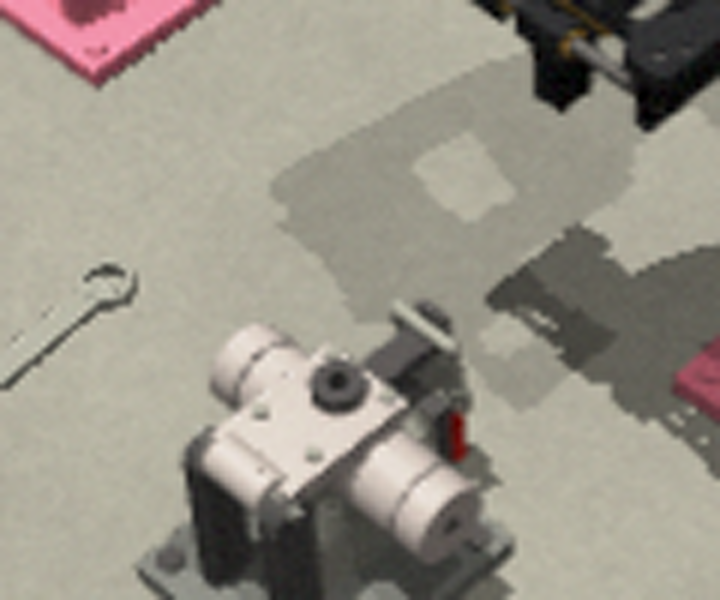

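View pics/w38.png

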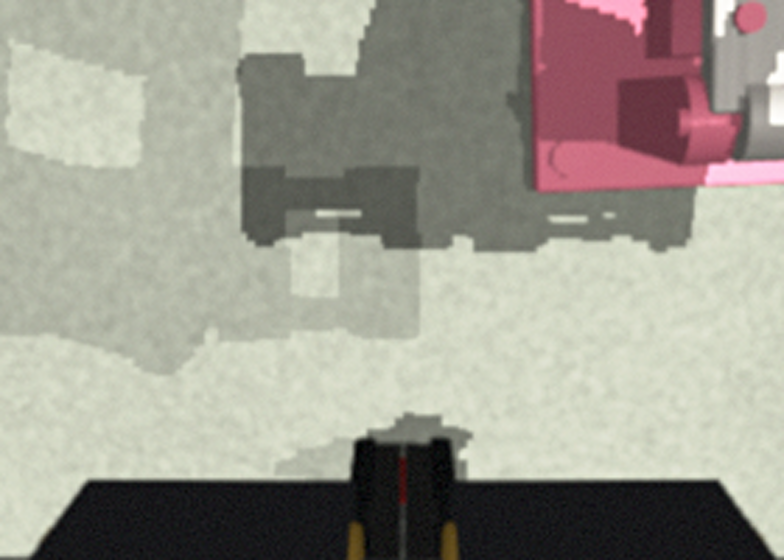

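>>> send_rows --steps '[0.04, 0, 0, -0.02, 0, 0.085, 0.02, 0, -0.04, 0, 0.085, 0.03, 0, -0.06, 0, 0.085, 0.03, 0, -0.06, 0, 0.085, 0.03, 0, -0.06, 0]'

```text
time: 34.8
position: [0.4439, -0.0429, 0.2819]
tool_rot: [-0.013, 1.0, -0.017, -0.017]
ft_force: [-0.1, -0.1, -0.1]
grip_width: 0.0425
```

Run:
```python
from press import *
plan([])
s=snap("scene"); np.savez("s39.npz",**s); crop(s,270,190,60,60,10,"s39.png")
w=snap("wrist"); np.savez("w39.npz",**w); crop(w,250,230,140,120,5.5,"w39.png")
t=snap("top"); np.savez("t39.npz",**t); crop(t,180,160,280,160,2.8,"t39.png")
for c,n in((s,"s"),(w,"w")):
    k=c["color"].astype(int); m=(k[:,:,0]>80)&(k[:,:,1]<45)&(k[:,:,2]<45); v,u=np.where(m)
    J=np.array([wj(atd(c,a,b)) for a,b in zip(u,v)]).reshape(-1,3); ok=(abs(J[:,1])<16)&(J[:,0]>-110)&(J[:,0]<-50)&(J[:,2]<90)
    print(n,len(J),ok.sum()); 
    if ok.sum(): print(np.c_[u[ok],v[ok],J[ok].round(1)][::max(1,ok.sum()//12)])
for q in (0,.06,.36): print(q,[ (proj(s,jw(-66-8*np.cos(q)-r*np.sin(q),0,94-r*np.cos(q)+8*np.sin(q)))-[270,190])*10 for r in (36,80)],[ (proj(w,jw(-66-8*np.cos(q)-r*np.sin(q),0,94-r*np.cos(q)+8*np.sin(q)))-[250,230])*5.5 for r in (36,80)])
print((proj(s,jw(-58,0,131))-[270,190])*10)
```

```text
t 34.8 pos [ 0.4439 -0.0429  0.2819] jig [-184.5    7.8  281.9] yaw -3.1167 zaxis [-0.0342 -0.0341 -0.9988] F [-0.14 -0.1  -0.09] w 0.0425 q [-0.318  0.22   1.762 -0.047  1.182 -1.896]
s 583 9
[[306.  229.  -69.5   8.3  50.9]
 [306.  230.  -67.2  10.5  49.9]
 [306.  231.  -66.6  11.   45.9]
 [306.  232.  -66.7  10.6  40.4]
 [306.  233.  -67.3   9.9  34.2]
 [306.  234.  -68.8   8.   26. ]
 [307.  234.  -70.6  10.6  26.6]
 [306.  235.  -69.2   7.4  19.8]
 [306.  236.  -68.3   8.2  16.3]]
w 387 202
[[ 3.18e+02  2.88e+02 -7.72e+01 -8.50e+00  2.09e+01]
 [ 3.29e+02  2.89e+02 -7.67e+01  6.80e+00  2.28e+01]
 [ 3.31e+02  2.90e+02 -7.64e+01  9.60e+00  2.54e+01]
 [ 3.17e+02  2.92e+02 -7.62e+01 -9.30e+00  3.25e+01]
 [ 3.19e+02  2.93e+02 -7.73e+01 -6.30e+00  3.81e+01]
 [ 3.20e+02  2.94e+02 -7.67e+01 -4.90e+00  4.00e+01]
 [ 3.22e+02  2.95e+02 -7.68e+01 -2.10e+00  4.34e+01]
 [ 3.23e+02  2.96e+02 -7.68e+01 -6.00e-01  4.67e+01]
 [ 3.24e+02  2.97e+02 -7.63e+01  7.00e-01  4.86e+01]
 [ 3.25e+02  2.98e+02 -7.61e+01  2.10e+00  5.13e+01]
 [ 3.24e+02  2.99e+02 -7.61e+01  9.00e-01  5.43e+01]
 [ 3.23e+02  3.00e+02 -7.56e+01 -3.00e-01  5.64e+01]
 [ 3.22e+02  3.01e+02 -7.51e+01 -1.50e+00  5.82e+01]]
0 [array([350.74063882, 352.73250312]), array([354.6541018 , 439.63244575])] [array([402.49935104, 394.39354815]), array([408.53059023, 320.49292825])]
0.06 [array([355.61520514, 347.6987716 ]), array([365.33360222, 429.73625637])] [array([402.41058761, 386.95485042]), array([408.45612427, 304.07297798])]
0.36 [array([378.20920886, 320.07245521]), array([415.91658029, 374.16431528])] [array([401.67405543, 355.28116784]), array([407.52794229, 229.55385438])]
[305.53948117 229.79012793]
```

View pics/s39.png

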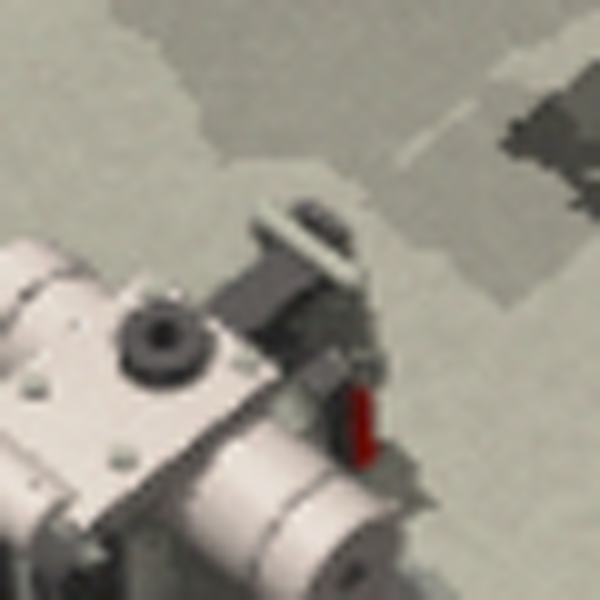

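View pics/w39.png

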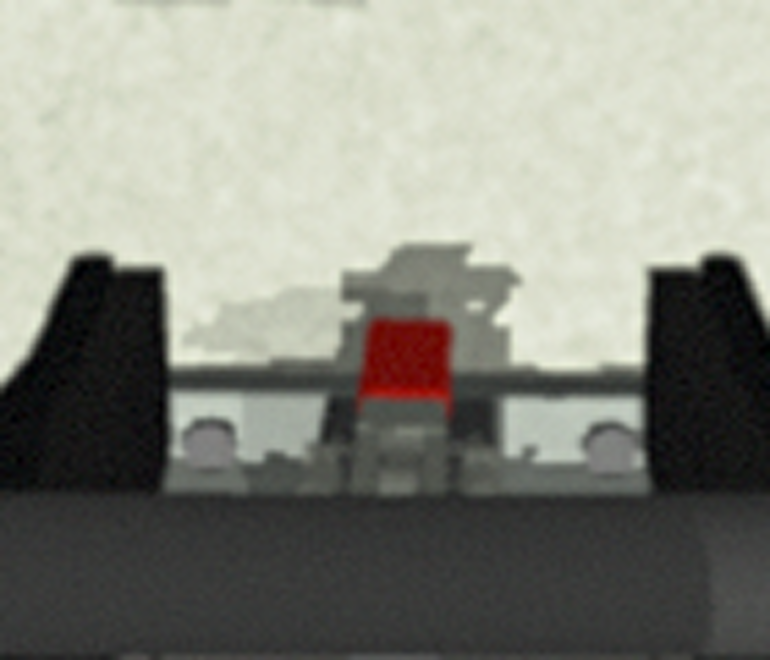

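View pics/t39.png

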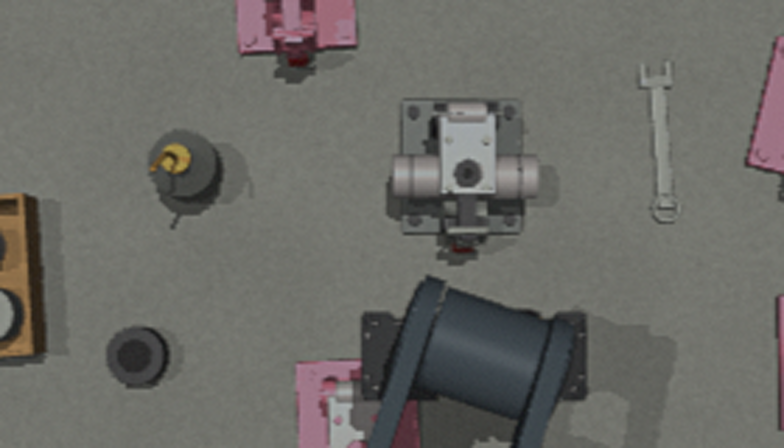

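The checks look good. The handle's lower edge at crop row 320 matches the q=0 prediction of 320.5. The bar sits behind the lip, the roller sticks out equally at both ends, and the oil can, sleeve and spanner haven't moved. I'll let the arm settle briefly and hand in.

>>> send_rows --steps '[0.085, 0, 0, -0.01, 0, 0.085, 0, 0, -0.01, 0, 0.085, 0, 0, -0.01, 0]'

```text
time: 35.33
position: [0.4445, -0.0426, 0.2922]
tool_rot: [-0.013, 1.0, -0.017, -0.017]
ft_force: [-0.2, -0.4, -0.4]
grip_width: 0.0818
```

Run:
```python
from rig import hand_in
print(hand_in())
```

```text
the job is handed in; nothing more can be done
None
```

The drill jig is loaded and latched, and the job was handed in at about 35 s; no verdict was reported. The main doubt is two unwanted contacts on the way, which may have passed the 40 N limit on the gripper's body.

**What I did:** I pivoted the upright roller in the fingers over the end of the V and laid it in. I pulled it about 13 mm along to centre it, let go, and swung the leaf down by its tongue. Then I lifted the bail over the lip, lowered it behind, and pressed the lever until it snapped shut.

**Last checks before handing in:**
- **Lever:** its picture position matches fully shut, within about 0.01 rad. Wrist-camera depth suggested a slope of about 0.05 rad, which I put down to camera error.
- **Bail:** by eye, the bar sits right behind the lip.
- **Roller:** it sticks out equally at both ends, to about 1 mm. It was level before I released it; the two depth fits taken after release read 0.03 and 0.05 rad, with few points and noisy.
- **Leaf:** by eye it is flat on the roller. I didn't get a reliable angle for it.
- **Surroundings:** the oil can, sleeve and spanner look unmoved, and the robot is clear of everything.

**What went wrong on the way:**
- **Upright leaf:** early on, the gripper's body ran into the leaf's tongue while the roller was also against the block. The wrist force reached 61 N; I estimate about 35 N of it was on the body.
- **Latch pivot:** on the first try at the lever, the body bore on the latch pivot. The wrist read −33 N sideways and 40 N upward; I estimate about 35 N of it was on the body. I backed off and finished by pressing higher on the lever.

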